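Swap the plug in a spring-sleeve coupler and fit the valve knobs

ROBOT

A 7-joint arm with a two-finger parallel gripper is mounted at the origin on the work surface. World frame = base frame: x ahead of the robot, y to its left, z up, the work surface at z = 0. Lengths are in m, angles in rad, forces in N, time in s.
With the tool pointing down it reaches from about 0.425 to 0.925 m from the base axis. Payload 6.8 kg.
Tool frame: the origin (TCP) lies midway between the tips of the shut fingers; the grasp point (between the pads) lies 19 mm behind it; z points along the fingers, y is the direction in which the jaws open and shut (so a half turn about z gives the same grasp; the last joint's range is limited). The gripper opens to 85 mm and grips with 20 to 120 N. Pads are 22 mm wide; open, the fingers measure 114 mm over their backs; the gripper's body (76 mm by 85 mm) begins 54 mm behind the grasp point. The pads swing forward as they close: fully open they stand 13 mm farther back than shut.
Start: joints at [1.183, 0.477, 0.022, 1.555, -0.011, 1.109, -0.083], TCP at [0.186, -0.649, 0.231] pointing down, gripper open.
Joint ranges: [-2.96, 2.96], [-0.34, 2.1], [-1.41, 1.46], [0.24, 2.44], [-1.37, 4.51], [0.17, 1.92], [-2.96, 2.96]. Speed limits (rad/s): [2.39, 2.39, 3.14, 3.14, 3.14, 3.14, 3.14].

INTERFACE

Orientations are given as a unit quaternion [w, x, y, z].
In Python, from station import readout, eyes, ticket gives the robot as it stands. The module is installed in compiled form; this text tells all that it offers.
- The arm moves only by the shell command python3 -m crank 'ROWS' [FORCE]. ROWS is JSON, a list of rows, each an object of numbers: "jaw": the opening in per cent of the stroke, from 0 (shut) to 100 (fully open); "x", "y", "z": the shift along the tool's x, y, z in mm; "ax", "ay", "az": the turn, a rotation vector about the tool's x, y, z in degrees. In form: [{"jaw": .., "x": .., "y": .., "z": .., "ax": .., "ay": .., "az": ..}, ...]. A call has 1 to 12 rows; each row shifts and turns the commanded pose from where the row before left it, along the tool's axes as they then stand; what a row does not reach is not made up. A row lasts 1/8 s, in which the tool goes at most 62.5 mm and 10.7 degrees, less where a joint would pass 70% of its speed; a pose out of reach is approached as far as the arm can. A call with a gripper value outside its range is refused whole. The fingers move at their own pace and stop on an object; FORCE is the grip in N (left out, the last holds). Time passes only in rows, so rows that do not move let the fingers close. It gives the time, the measured TCP pose, the force and the opening at its end, in the units of the state.
- readout.get_obs(): the state, without advancing time (a new reading comes with each control period).
- eyes.read_camera(name): name is "scene" or "top"; returns (picture, depth): 420x560x3 uint8, red, green, blue; 420x560 float32, m along the optical axis (not along the pixel's ray), 0 where there is no reading.
- eyes.calibration(name): a dict with "fx", "fy", "cx", "cy" (pixels), "R" (3x3) and "t" (3): a world point X has camera coordinates R X + t. Camera axes: x right, y down, z forward; pixel columns grow to the right and rows downward; lengths in m; the calibration is good to about 2 mm. A picture is of the moment at which its call begins. calibration takes no time and is no camera call.
- ticket.hand_in(): hands the job in, once; it reports no verdict.
The state is a dict: "t": time; "q": joint angles; "joint_vel": joint speeds; "joint_torque": joint torques, N m; "eef_pos": TCP position; "tool_rot": TCP orientation; "contact_force": force on the tool from outside, world axes, zero at the start; "torque": the same for the moment, N m; "gripper_width": opening from 0.0 (shut) to 1.0 (fully open).
Only numpy, scipy, OpenCV 4.12 (cv2) and the standard library are available. Lean on these libraries where they do the work, as an engineer would, in place of code of your own. Each camera call takes 0.05 s, during which the arm holds its last target. There are 200 camera calls.

TASK

Put the solvent manifold back into service: pull up the coupler's spring sleeve and turn it to release the blanking plug, lay the plug in the white tray, then set the line fitting fully home in the coupler and lock it by lifting the sleeve again and turning it back until it springs down. Also push every loose wing knob that is on the bench fully home on a bare square spindle of the valve block, one knob per spindle, and leave the other things on the bench where they are.

Things in the scene. Friction and masses are not known exactly. Their poses are not given: they have to be found in the camera images.
- coupler_seat (a point): quick coupler: foot 90 x 90 x 30 mm, a round spring sleeve on top, axis vertical. This point is on the axis, 44 mm above the bench, on the floor where a plug stands. Four small blocks there, 5 mm high, hold its ears along this point's x, 13 mm clear between them. A plug fully home has its centre 23 mm above this point, its top 90 mm above the bench
- sleeve_mid (a point): centre of the knurled steel sleeve, 50 mm across, 37 to 60 mm above the bench when down, with four dog teeth below; bore 37 mm. Two inner lugs at its top (25 mm clear between them, 12 mm wide) cover the plug's ears when locked; at release they stand clear, and a plug with its ears along the coupler's x lifts straight out or goes straight in
- sleeve (a joint): sleeve angle, rad, counter-clockwise seen from above: 0 = locked (start), 1.2 = release; stops at both ends. Blocked between them by the dog teeth unless the sleeve is held lifted over 6 mm; within 0.13 of either end it drops home. A small tab low on the sleeve points along the coupler's x when locked
- sleeve_lift (a joint): how far the sleeve is pulled up, m: 0 = down, 0.010 = upper stop. A spring pushes it down, about 5 N at the bottom, 8.5 N at the top
- blank_mid (a point): the blanking plug, steel, 46 mm high, in the coupler at the start. A bar with two ears crosses its foot: 32 mm long (its x), 10 mm wide, 6 mm high; above it an upright round body 21 mm across with a plain rounded top. This point is its centre, 23 mm above its underside
- fitting_mid (a point): the line fitting, steel, 46 mm high, standing loose on the bench. A bar with two ears crosses its foot: 32 mm long (its x), 10 mm wide, 6 mm high; above it an upright round body 21 mm across, 40 mm high, then a thin nipple 11 mm across, 6 mm high. This point is its centre, 23 mm above its underside. May be nudged
- tray: open white plastic tray, 120 x 130 mm (x, y), 25 mm high, walls and floor 4 mm; origin at the centre of its underside
- spindle1_foot (a point): foot of a bare square spindle, 12 mm wide, 16 mm tall, top 3 mm narrower, sides along this point's x and y (differs per spindle); turns about z only against 0.12 N m friction. The point lies on a round boss 46 mm above the bench on a block 90 x 310 x 40 mm; four in a row, 75 mm apart. A knob fully home rests on the boss, its centre 23 mm above this point
- spindle2_foot (a point): foot of a bare square spindle, 12 mm wide, 16 mm tall, top 3 mm narrower, sides along this point's x and y (differs per spindle); turns about z only against 0.12 N m friction. The point lies on a round boss 46 mm above the bench on a block 90 x 310 x 40 mm; four in a row, 75 mm apart. A knob fully home rests on the boss, its centre 23 mm above this point
- spindle3_foot (a point): foot of a bare square spindle, 12 mm wide, 16 mm tall, top 3 mm narrower, sides along this point's x and y (differs per spindle); turns about z only against 0.12 N m friction. The point lies on a round boss 46 mm above the bench on a block 90 x 310 x 40 mm; four in a row, 75 mm apart. A knob fully home rests on the boss, its centre 23 mm above this point
- spindle4_foot (a point): foot of a bare square spindle, 12 mm wide, 16 mm tall, top 3 mm narrower, sides along this point's x and y (differs per spindle); turns about z only against 0.12 N m friction. The point lies on a round boss 46 mm above the bench on a block 90 x 310 x 40 mm; four in a row, 75 mm apart. A knob fully home rests on the boss, its centre 23 mm above this point
- knob1_mid (a point): black plastic wing knob, 46 mm high: square skirt 34 x 34 mm, 22 mm high, and on it a central upright grip fin 34 mm long (x), 10 mm thick (y), 24 mm high. Square bore underneath 14.5 mm wide, 18 mm deep, sides along x and y. This point is its centre, 23 mm above its underside; z up. May be absent or be nudged
- knob2_mid (a point): black plastic wing knob, 46 mm high: square skirt 34 x 34 mm, 22 mm high, and on it a central upright grip fin 34 mm long (x), 10 mm thick (y), 24 mm high. Square bore underneath 14.5 mm wide, 18 mm deep, sides along x and y. This point is its centre, 23 mm above its underside; z up. May be absent or be nudged
- knob3_mid (a point): black plastic wing knob, 46 mm high: square skirt 34 x 34 mm, 22 mm high, and on it a central upright grip fin 34 mm long (x), 10 mm thick (y), 24 mm high. Square bore underneath 14.5 mm wide, 18 mm deep, sides along x and y. This point is its centre, 23 mm above its underside; z up. May be absent or be nudged
- knob4_mid (a point): black plastic wing knob, 46 mm high: square skirt 34 x 34 mm, 22 mm high, and on it a central upright grip fin 34 mm long (x), 10 mm thick (y), 24 mm high. Square bore underneath 14.5 mm wide, 18 mm deep, sides along x and y. This point is its centre, 23 mm above its underside; z up. May be absent or be nudged
- vial_a: small amber vial 22 mm across, 35 mm high; not part of the job, leave it where it stands. Origin at its underside
- vial_b: small amber vial 22 mm across, 35 mm high; not part of the job, leave it where it stands. Origin at its underside
- jar: white jar 44 mm across, 50 mm high; not part of the job, leave it where it stands. Origin at its underside
- wrench: open-ended wrench 150 mm long lying flat; not part of the job, leave it where it stands. Origin at its underside, about the middle of its length
- driver: screwdriver 160 mm long lying flat; not part of the job, leave it where it stands. Origin at its underside, about the middle of its length
- beaker: clear plastic beaker 56 mm across, 60 mm high; not part of the job, leave it where it stands. Origin at its underside
- tipbox: grey box 90 x 120 x 50 mm; not part of the job, leave it where it stands. Origin at its underside
Mind the look-alikes: they are no part of the job. Leave any pink, purple or yellow look-alike of the part that bears knob4_mid alone.

How it is judged:
By the outcome, as a careful person would: the job done as asked, in the order asked, and still so for the second after the job is handed in, with the robot touching nothing.
Of knob1, knob2, knob3, knob4 only 2 to 4 are there at a start; the rules pass over those that are not, and their reading is None.
At some moment in a run one of knob1, knob2, knob3, knob4, fitting may be knocked a few centimetres aside while the robot is not near it.
It also fails if it takes over 210 s, if anything falls off the work surface, if the arm or the gripper's body presses on something with over 40 N, if the wrist force passes 120 N, or if a joint passes its speed limit or range.

## Working session

There is one attempt and no reset: what is moved stays moved. The work goes in short steps, Python scripts to look and compute and a shell command to move; the robot and the scene stay as the last step left them, time stands still between calls to the robot, and variables do not carry over. Pictures are saved under pics/ and viewed, about 12 in all and at most 16, crops included, and the job is handed in when it is done.

```bash
mkdir -p pics; cat > h.py <<'E'
import numpy as np, cv2
from station import readout, eyes, ticket
def snap(name,tag,crop=None,scale=1):
    im,d=eyes.read_camera(name); np.savez(f'pics/{tag}.npz',im=im,d=d)
    save(im,tag,crop,scale); return im,d
def save(im,tag,crop=None,scale=1):
    if crop: r0,r1,c0,c1=crop; im=im[r0:r1,c0:c1]
    cv2.imwrite(f'pics/{tag}.png',cv2.resize(im[:,:,::-1],None,fx=scale,fy=scale,interpolation=cv2.INTER_CUBIC))
def pts(name,d):
    k=eyes.calibration(name); v,u=np.mgrid[:d.shape[0],:d.shape[1]]
    P=np.stack([(u-k['cx'])/k['fx']*d,(v-k['cy'])/k['fy']*d,d],-1)
    W=(P-np.array(k['t']))@np.array(k['R']); W[d<=0]=np.nan; return W
def ray(name,u,v,z):
    k=eyes.calibration(name);R=np.array(k['R']);c=-R.T@np.array(k['t'])
    w=R.T@np.array([(u-k['cx'])/k['fx'],(v-k['cy'])/k['fy'],1]); return c+w*(z-c[2])/w[2]
def proj(name,X):
    k=eyes.calibration(name);p=np.array(k['R'])@np.array(X)+np.array(k['t']);return p[0]/p[2]*k['fx']+k['cx'],p[1]/p[2]*k['fy']+k['cy']
E
python3 - <<'E'
from h import *
a,_=snap('scene','s0',scale=1.42); b,_=snap('top','t0',scale=1.42)
for n in('scene','top'):
    k=eyes.calibration(n);print(n,k['fx'],np.round(-np.array(k['R']).T@k['t'],3),np.round(k['R'],2).tolist())
o=readout.get_obs();print({k:np.round(v,3).tolist() for k,v in o.items()})
E
```

```text
scene 490.25107189877525 [1.3   0.143 0.837] [[-0.21, 0.98, 0.0], [0.67, 0.14, -0.72], [-0.71, -0.15, -0.69]]
top 430.3611811976604 [ 0.404 -0.039  1.221] [[-0.02, -1.0, -0.01], [-0.99, 0.02, -0.12], [0.12, 0.0, -0.99]]
{'t': 0.1, 'q': [1.183, 0.478, 0.022, 1.556, -0.011, 1.109, -0.083], 'joint_vel': [-0.0, -0.002, 0.001, -0.001, -0.001, 0.001, -0.002], 'joint_torque': [0.005, -59.777, 1.614, -28.196, 0.013, 0.005, -0.0], 'eef_pos': [0.186, -0.648, 0.23], 'tool_rot': [-0.001, 0.99, 0.139, -0.0], 'contact_force': [-1.055, 0.38, -0.003], 'torque': [0.022, 0.013, 0.038], 'gripper_width': 1.003}
```

View pics/t0.png

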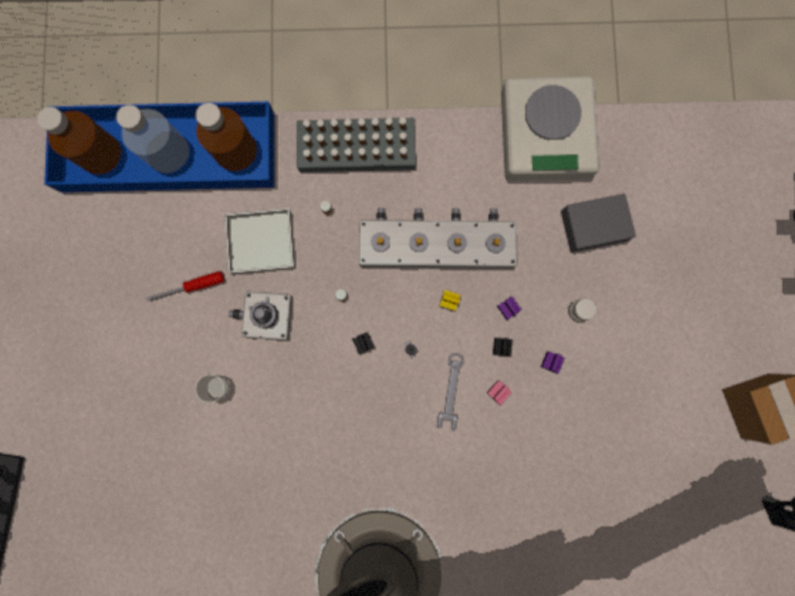

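View pics/s0.png

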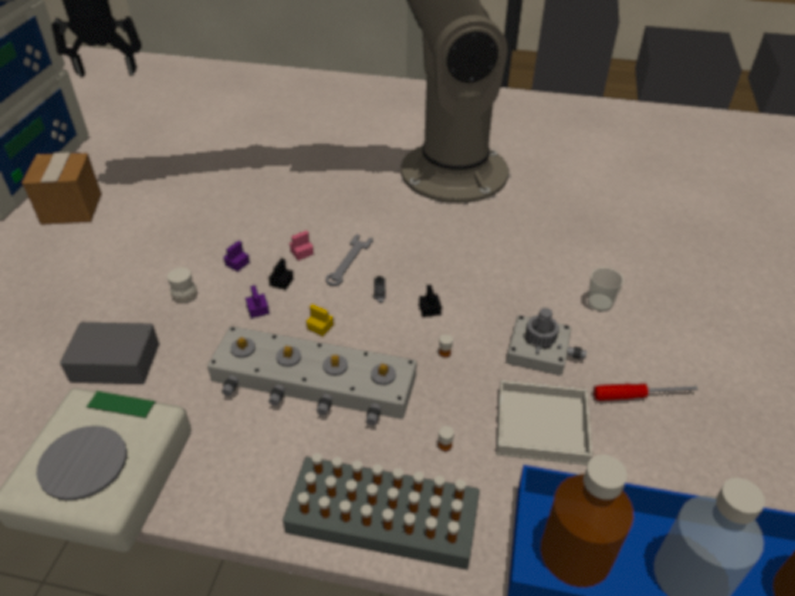

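The top view shows the coupler at (265,316), the fitting at (411,349), black knobs at (364,343) and (503,347), the spindles along row 242, and the tray at (261,242). Next I'll take numeric measurements.

```bash
cat > m.py <<'E'
from h import *
def seg(tag,cam,cen,rad,zlo,zhi,cond=None):
    f=np.load(f'pics/{tag}.npz');W=pts(cam,f['d']);im=f['im'].astype(int)
    m=(np.hypot(W[...,0]-cen[0],W[...,1]-cen[1])<rad)&(W[...,2]>zlo)&(W[...,2]<zhi)
    if cond is not None:m&=cond(im)
    return W[m]
def desc(p):
    if len(p)<4:return len(p)
    c,(w,h),a=cv2.minAreaRect((p[:,:2]*1000).astype(np.float32))
    e,v=np.linalg.eigh(np.cov(p[:,:2].T)); d=v[:,1]
    return len(p),'mean',np.round(p.mean(0)*1000,1),'rect',np.round(c,1),np.round((w,h)),round(a,1),'pca',round(np.degrees(np.arctan2(d[1],d[0]))%180,1),np.round(np.sqrt(np.abs(e))*1000,1)
E
python3 - <<'E'
from m import *
s=1.42
C={'kA':(364,343,.03),'kB':(503,347,.03),'fit':(411,349,.03),'coup':(264,315,.07),'sp4':(380,241,.05),'sp3':(418,241,.05),'sp2':(457,241,.05),'sp1':(495,241,.05),'tray':(261,242,.01)}
for n,(u,v,z) in C.items():
    c=ray('top',u/s,v/s,z);print(n,np.round(c,3))
    for cam,t in(('top','t0'),('scene','s0')):
        if n[0]=='k':
            print(cam,'fin',desc(seg(t,cam,c,.035,.03,.06)),'\n    all',desc(seg(t,cam,c,.04,.008,.06)))
        elif n=='fit': print(cam,desc(seg(t,cam,c,.03,.012,.06)),desc(seg(t,cam,c,.03,.003,.06)))
        elif n=='coup': print(cam,'foot',desc(seg(t,cam,c,.075,.022,.034)),'\n plug',desc(seg(t,cam,c,.05,.07,.1)),'\n sl',desc(seg(t,cam,c,.05,.05,.065)))
        elif n[:2]=='sp': print(cam,'brass',desc(seg(t,cam,c,.02,.03,.08,lambda i:i[...,0]-i[...,2]>50)))
        else: print(cam,desc(seg(t,cam,c,.11,.015,.035)))
f=np.load('pics/t0.npz')['im']
save(f,'t0c',(195,260,150,370),3.6)
a=cv2.resize(f[195,:][None],None) if 0 else None
def cr(r,c,h=22,w=22,k=8): return cv2.resize(f[r-h:r+h,c-w:c+w],None,fx=k,fy=k,interpolation=cv2.INTER_CUBIC)[:, :, ::-1]
row1=np.hstack([cr(222,187,34,34,8*22/34) if 0 else cv2.resize(cr(222,187,34,34),(380,380)),cv2.resize(cr(170,268,16,16),(380,380))])
row2=np.hstack([cv2.resize(cr(int(v),int(u),12,12),(190,190)) for u,v in((256,241),(354,244),(289,246),(295,170))])
cv2.imwrite('pics/mos.png',np.vstack([row1,row2]))
g=np.load('pics/s0.npz')['im']
def cs(r,c,h,w,W,H): return cv2.resize(g[r-h:r+h,c-w:c+w],(W,H),interpolation=cv2.INTER_CUBIC)[:,:,::-1]
cv2.imwrite('pics/mos2.png',np.vstack([np.hstack([cs(240,382,36,36,400,400),cs(206,250,50,50,400,400)]),cs(258,220,28,80,800,200*1)]))
E
```

```text
kA [0.437 0.019 0.03 ]
top fin (48, 'mean', array([436.9,  21.4,  46.2]), 'rect', array([437.4,  21.8]), array([34., 10.]), 24.3, 'pca', np.float64(23.7), array([3. , 9.8])) 
    all (154, 'mean', array([437.2,  21.4,  29.8]), 'rect', array([437.4,  21.6]), array([34., 33.]), 23.0, 'pca', np.float64(42.8), array([ 9.7, 10. ]))
scene fin (72, 'mean', array([443.2,  23.3,  42. ]), 'rect', array([440.4,  23. ]), array([38., 10.]), 23.2, 'pca', np.float64(25.3), array([ 3. , 11.2])) 
    all (230, 'mean', array([445.7,  23.2,  26.6]), 'rect', array([440.4,  23. ]), array([38., 34.]), 21.6, 'pca', np.float64(40.1), array([ 9., 11.]))
kB [ 0.424 -0.25   0.03 ]
top fin (59, 'mean', array([ 423.3, -250.2,   44.6]), 'rect', array([ 424.1, -251.3]), array([11., 33.]), 81.4, 'pca', np.float64(172.3), array([ 3.2, 10. ])) 
    all (163, 'mean', array([ 423.7, -248.9,   30.5]), 'rect', array([ 423.9, -250.9]), array([35., 34.]), 82.2, 'pca', np.float64(36.2), array([ 9.9, 10. ]))
scene fin (75, 'mean', array([ 429.3, -249.3,   41.8]), 'rect', array([ 426.9, -250.3]), array([12., 36.]), 85.0, 'pca
[... 2752 characters left out ...]
.0), array([2.7, 3.2]))
sp1 [ 0.629 -0.24   0.05 ]
top brass (17, 'mean', array([ 625.9, -239.8,   61.8]), 'rect', array([ 626. , -240.2]), array([ 9., 11.]), 76.7, 'pca', np.float64(12.5), array([2.8, 3.7]))
scene brass (28, 'mean', array([ 629.5, -239. ,   59.9]), 'rect', array([ 629.9, -239.8]), array([11., 10.]), 1.1, 'pca', np.float64(172.2), array([2.9, 3.2]))
tray [0.645 0.225 0.01 ]
top (407, 'mean', array([634.7, 233.6,  24. ]), 'rect', array([620. , 237.7]), array([170., 158.]), 3.8, 'pca', np.float64(148.6), array([48.9, 56.8]))
scene (1003, 'mean', array([628. , 233.5,  22.4]), 'rect', array([621.4, 239.8]), array([174., 160.]), 4.0, 'pca', np.float64(176.9), array([44.8, 62.7]))
```

View pics/mos.png

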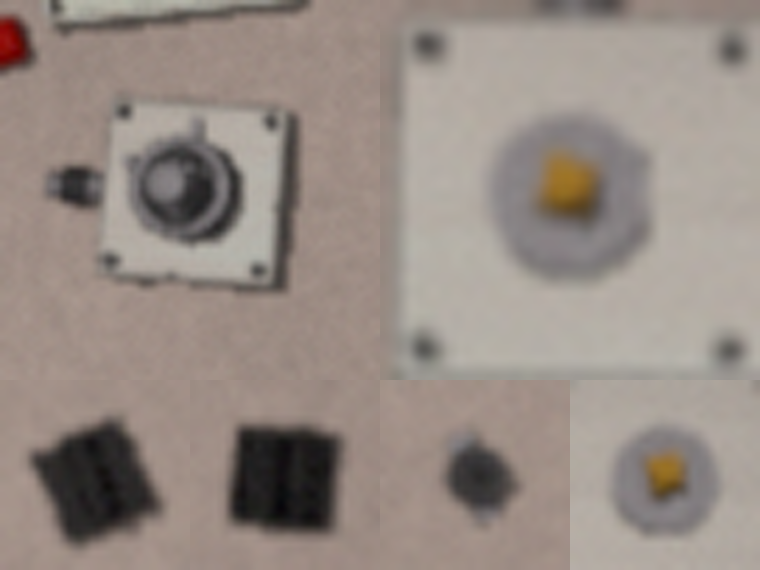

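View pics/mos2.png

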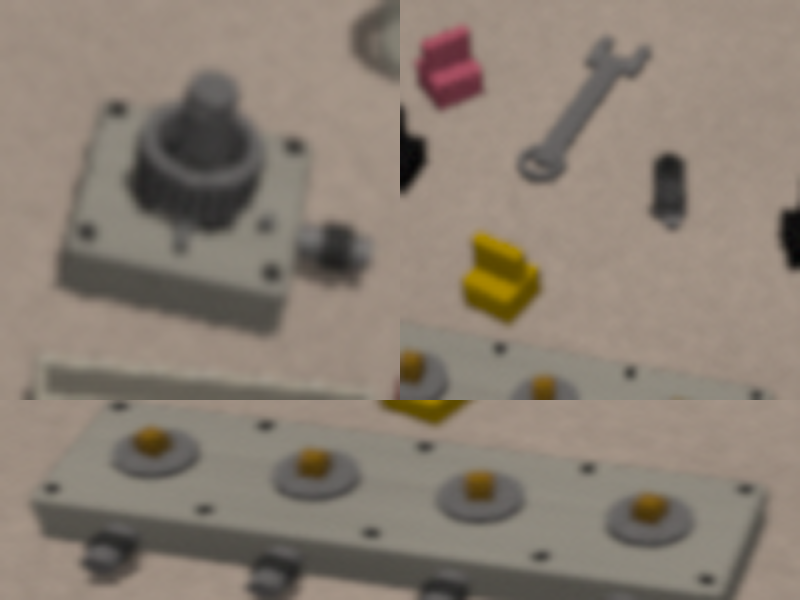

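The mosaics show the coupler foot turned about -5°, with the tab along +x and the release mark near 64°. The fitting's ears lie at roughly 17°. Only two black knobs are present. I'll refine the angles and compute the first move.

```bash
cat > go.py <<'E'
import sys; from h import *
from scipy.spatial.transform import Rotation as Ro
o=readout.get_obs(); w=o['tool_rot']; R=Ro.from_quat([w[1],w[2],w[3],w[0]]).as_matrix()
yaw=np.degrees(np.arctan2(R[1,1],R[0,1]))
print('t',round(o['t'],2),'pos',np.round(np.array(o['eef_pos'])*1000,1),'jaw-yaw',round(yaw,1),'tilt',np.round(R[:2,2],3),'q7',round(o['q'][6],2),'F',np.round(o['contact_force'],1),'w',round(float(o['gripper_width'])*85,1))
a=[float(v) for v in sys.argv[1:]]
if len(a)>=3:
    d=R.T@(np.array(a[:3])-np.array(o['eef_pos'])*1000); print('tool delta mm',np.round(d,1),'dist',round(np.linalg.norm(d),1))
if len(a)==4:
    t=(a[3]-yaw+90)%180-90; print('CCW turn',round(t,1),'=> az',round(-t,1))
E
python3 - <<'E'
from m import *
def rect(tag,cam,c,z,half,n=81):
    im=np.load(f'pics/{tag}.npz')['im'].astype(np.float32)
    g=np.linspace(-half,half,n); X,Y=np.meshgrid(g,g,indexing='ij')
    uv=np.array([proj(cam,(c[0]+x,c[1]+y,z)) for x,y in zip(X.ravel(),Y.ravel())]).reshape(n,n,2).astype(np.float32)
    return cv2.remap(im,uv[...,0],uv[...,1],cv2.INTER_CUBIC),X,Y
for n,c in(('sp4',(.6345,-.0155)),('sp3',(.633,-.0902)),('sp2',(.6305,-.1645)),('sp1',(.6275,-.2395))):
    for cam,t in(('top','t0'),('scene','s0')):
        p,X,Y=rect(t,cam,c,.062,.014); m=np.clip(p[...,0]-p[...,2]-35,0,60)
        x0=(m*X).sum()/m.sum();y0=(m*Y).sum()/m.sum();Z=(X-x0)+1j*(Y-y0)
        q=(m*Z**4).sum();print(n,cam,round(c[0]+x0,4),round(c[1]+y0,4),'ang', round((np.degrees(np.angle(-q))/4)%90,1),round(abs(q)/(m*abs(Z)**4).sum(),2))
tiles=[]
for cam,t in(('top','t0'),('scene','s0')):
    p,X,Y=rect(t,cam,(.4245,-.0705),.003,.03)
    tiles.append(p)
    for n,c in(('sp4',(.6345,-.0155)),('sp1',(.6275,-.2395))): tiles.append(rect(t,cam,c,.062,.014)[0])
# display with x up, y left
T=[cv2.resize(np.clip(p[::-1,::-1],0,255).astype(np.uint8),(250,250)) for p in tiles]
cv2.imwrite('pics/rect.png',np.vstack([np.hstack(T[:3]),np.hstack(T[3:])])[:,:,::-1])
E
python3 go.py 560 -220 230
```

```text
t 0.1 pos [ 186.2 -648.2  230.4] jaw-yaw -74.0 tilt [-0.001  0.002] q7 -0.08 F [-1.1  0.4 -0. ] w 85.2
tool delta mm [ 477.5 -308.3    0.9] dist 568.4Traceback (most recent call last):
  File "<stdin>", line 9, in <module>
  File "<stdin>", line 5, in rect
  File "h.py", line 17, in proj
    k=eyes.calibration(name);p=np.array(k['R'])@np.array(X)+np.array(k['t']);return p[0]/p[2]*k['fx']+k['cx'],p[1]/p[2]*k['fy']+k['cy']
ValueError: time passes only in moves, steps and waits
```

```bash
python3 - <<'E'
s=open('h.py').read()
s=s.replace("eyes.calibration(","cal(").replace("def snap","import functools\n@functools.cache\ndef cal(n): return eyes.calibration(n)\ndef snap",1)
open('h.py','w').write(s)
s=open('m.py').read()+'''
def rect(tag,cam,c,z,half,n=81):
    im=np.load(f'pics/{tag}.npz')['im'].astype(np.float32)
    g=np.linspace(-half,half,n); X,Y=np.meshgrid(g,g,indexing='ij')
    uv=np.array([proj(cam,(c[0]+x,c[1]+y,z)) for x,y in zip(X.ravel(),Y.ravel())]).reshape(n,n,2).astype(np.float32)
    return cv2.remap(im,uv[...,0],uv[...,1],cv2.INTER_CUBIC),X,Y
'''
open('m.py','w').write(s)
E
python3 - <<'E'
from m import *
for n,c in(('sp4',(.6345,-.0155)),('sp3',(.633,-.0902)),('sp2',(.6305,-.1645)),('sp1',(.6275,-.2395))):
    for cam,t in(('top','t0'),('scene','s0')):
        p,X,Y=rect(t,cam,c,.062,.014); m=np.clip(p[...,0]-p[...,2]-35,0,60)
        x0=(m*X).sum()/m.sum();y0=(m*Y).sum()/m.sum();Z=(X-x0)+1j*(Y-y0)
        q=(m*Z**4).sum();print(n,cam,round(c[0]+x0,4),round(c[1]+y0,4),'ang', round((np.degrees(np.angle(-q))/4)%90,1),round(abs(q)/(m*abs(Z)**4).sum(),2))
tiles=[]
for cam,t in(('top','t0'),('scene','s0')):
    tiles.append(rect(t,cam,(.4245,-.0705),.003,.03)[0])
    for n,c in(('sp4',(.6345,-.0155)),('sp1',(.6275,-.2395))): tiles.append(rect(t,cam,c,.062,.014)[0])
T=[cv2.resize(np.clip(p[::-1,::-1],0,255).astype(np.uint8),(250,250)) for p in tiles]
cv2.imwrite('pics/rect.png',np.vstack([np.hstack(T[:3]),np.hstack(T[3:])])[:,:,::-1])
E
```

```text
sp4 top 0.6336 -0.0153 ang 73.9 0.17
sp4 scene 0.6383 -0.0145 ang 56.8 0.23
sp3 top 0.6314 -0.09 ang 15.2 0.19
sp3 scene 0.6358 -0.0892 ang 63.8 0.37
sp2 top 0.6286 -0.1648 ang 4.8 0.16
sp2 scene 0.6335 -0.1637 ang 69.2 0.37
sp1 top 0.6263 -0.24 ang 64.8 0.13
sp1 scene 0.6308 -0.2384 ang 73.7 0.33
```

View pics/rect.png

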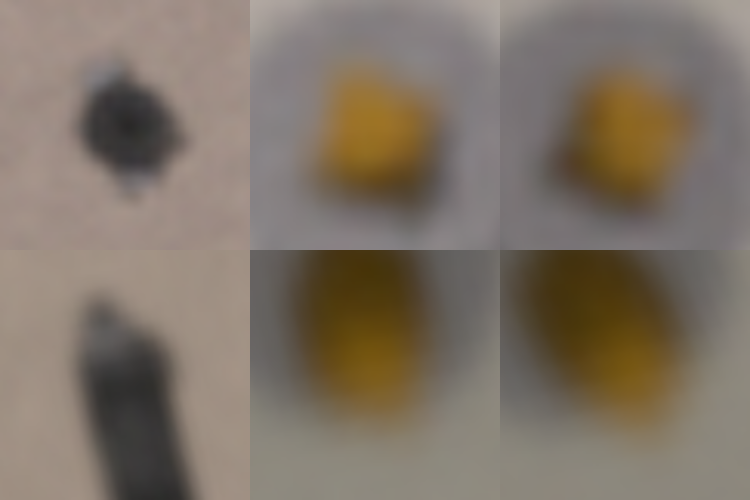

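```bash
python3 -m crank '[{"jaw":90,"x":53,"y":-34},{"jaw":90,"x":53,"y":-34},{"jaw":90,"x":53,"y":-34},{"jaw":90,"x":53,"y":-34},{"jaw":90,"x":53,"y":-34},{"jaw":90,"x":53,"y":-34},{"jaw":90,"x":53,"y":-34},{"jaw":90,"x":53,"y":-34},{"jaw":90,"x":53,"y":-34},{"jaw":90,"az":10},{"jaw":90,"az":10}]'; python3 go.py 497 210 180 85
```

```text
t 0.1 pos [ 186.2 -648.2  230.4] jaw-yaw -74.0 tilt [-0.001  0.002] q7 -0.08 F [-1.1  0.4 -0. ] w 85.2
tool delta mm [ 535.7 -738.9   51.6] dist 914.2
CCW turn -21.0 => az 21.0schema error: expected keys jaw, x, y, z, ax, ay, az
```

The rectified crops put the fitting's ears at about 15°, with light tips at (105,75) and (135,185). Spindle 4's edges are near -25° and spindle 1's are roughly 45°.

```bash
python3 -m crank '[{"jaw":90,"x":53,"y":-34,"z":0,"ax":0,"ay":0,"az":0},{"jaw":90,"x":53,"y":-34,"z":0,"ax":0,"ay":0,"az":0},{"jaw":90,"x":53,"y":-34,"z":0,"ax":0,"ay":0,"az":0},{"jaw":90,"x":53,"y":-34,"z":0,"ax":0,"ay":0,"az":0},{"jaw":90,"x":53,"y":-34,"z":0,"ax":0,"ay":0,"az":0},{"jaw":90,"x":53,"y":-34,"z":0,"ax":0,"ay":0,"az":0},{"jaw":90,"x":53,"y":-34,"z":0,"ax":0,"ay":0,"az":0},{"jaw":90,"x":53,"y":-34,"z":0,"ax":0,"ay":0,"az":0},{"jaw":90,"x":53,"y":-34,"z":0,"ax":0,"ay":0,"az":0},{"jaw":90,"x":0,"y":0,"z":0,"ax":0,"ay":0,"az":10},{"jaw":90,"x":0,"y":0,"z":0,"ax":0,"ay":0,"az":10}]'; python3 go.py 497 210 180 85
```

```text
t: 1.48
eef_pos: [0.5578, -0.2249, 0.2307]
tool_rot: [-0.0, 0.999, -0.036, -0.001]
contact_force: [0.2, -0.7, -0.6]
gripper_width: 0.902
t 1.48 pos [ 557.8 -224.9  230.7] jaw-yaw -94.2 tilt [-0.001  0.   ] q7 -1.41 F [ 0.2 -0.7 -0.6] w 76.6
tool delta mm [ -92.3 -429.3   51. ] dist 442.1
CCW turn -0.8 => az 0.8
```

```bash
python3 -m crank '[{"jaw":90,"x":-11.5,"y":-53.7,"z":0,"ax":0,"ay":0,"az":0},{"jaw":90,"x":-11.5,"y":-53.7,"z":0,"ax":0,"ay":0,"az":0},{"jaw":90,"x":-11.5,"y":-53.7,"z":0,"ax":0,"ay":0,"az":0},{"jaw":90,"x":-11.5,"y":-53.7,"z":0,"ax":0,"ay":0,"az":0},{"jaw":90,"x":-11.5,"y":-53.7,"z":0,"ax":0,"ay":0,"az":0},{"jaw":90,"x":-11.5,"y":-53.7,"z":0,"ax":0,"ay":0,"az":0},{"jaw":90,"x":-11.5,"y":-53.7,"z":0,"ax":0,"ay":0,"az":0},{"jaw":90,"x":-11.5,"y":-53.7,"z":0,"ax":0,"ay":0,"az":0.8},{"jaw":90,"x":0,"y":0,"z":45,"ax":0,"ay":0,"az":0},{"jaw":90,"x":0,"y":0,"z":0,"ax":0,"ay":0,"az":0}]'; python3 go.py 497 210 36 85
```

```text
t: 2.72
eef_pos: [0.493, 0.2078, 0.1834]
tool_rot: [0.002, 0.999, -0.041, -0.003]
contact_force: [-0.1, -0.4, -0.4]
gripper_width: 0.899
t 2.73 pos [493.  207.8 183.4] jaw-yaw -94.7 tilt [-0.007 -0.003] q7 -2.29 F [-0.1 -0.4 -0.4] w 76.4
tool delta mm [  4.7  -3.1 147.4] dist 147.5
CCW turn -0.3 => az 0.3
```

```bash
python3 -m crank '[{"jaw":90,"x":3,"y":-3,"z":45,"ax":0,"ay":0,"az":0},{"jaw":90,"x":0,"y":0,"z":40,"ax":0,"ay":0,"az":0},{"jaw":90,"x":0,"y":0,"z":35,"ax":0,"ay":0,"az":0},{"jaw":90,"x":0,"y":0,"z":26,"ax":0,"ay":0,"az":0},{"jaw":90,"x":0,"y":0,"z":0,"ax":0,"ay":0,"az":0},{"jaw":50,"x":0,"y":0,"z":0,"ax":0,"ay":0,"az":0},{"jaw":50,"x":0,"y":0,"z":0,"ax":0,"ay":0,"az":0},{"jaw":50,"x":0,"y":0,"z":0,"ax":0,"ay":0,"az":0},{"jaw":50,"x":0,"y":0,"z":0,"ax":0,"ay":0,"az":0}]' 60; python3 go.py 497 210 36 85; python3 -c "
from h import *
im,d=snap('scene','s1',(190,300,320,450),5)"
```

```text
t: 3.85
eef_pos: [0.5003, 0.2114, 0.0426]
tool_rot: [-0.0, 0.999, -0.042, 0.002]
contact_force: [-0.4, -1.4, 8.4]
gripper_width: 0.564
t 3.85 pos [500.3 211.4  42.6] jaw-yaw -94.8 tilt [0.003 0.   ] q7 -2.39 F [-0.4 -1.4  8.4] w 47.9
tool delta mm [-3.2  1.7  6.6] dist 7.5
CCW turn -0.2 => az 0.2
```

View pics/s1.png

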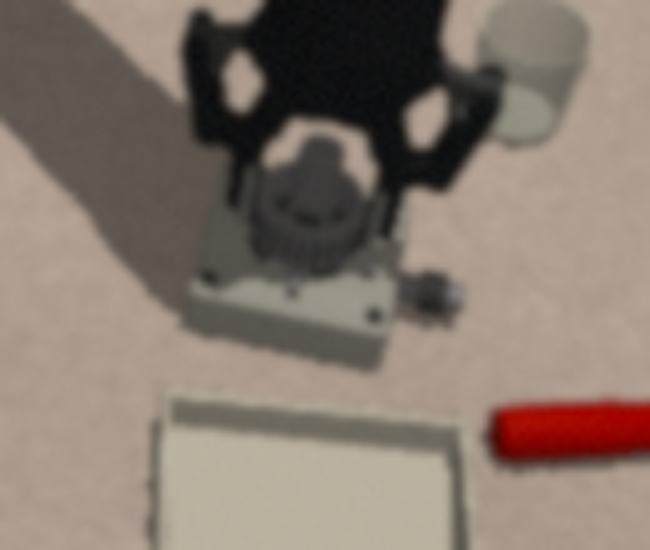

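```bash
python3 -m crank '[{"jaw":30,"x":0,"y":0,"z":0,"ax":0,"ay":0,"az":0},{"jaw":30,"x":0,"y":0,"z":0,"ax":0,"ay":0,"az":0},{"jaw":30,"x":0,"y":0,"z":0,"ax":0,"ay":0,"az":0}]' 70; python3 go.py 497 210 36 85
```

```text
t: 4.28
eef_pos: [0.5003, 0.2114, 0.0427]
tool_rot: [-0.0, 0.999, -0.042, 0.002]
contact_force: [-1.7, -2.0, 8.6]
gripper_width: 0.559
t 4.28 pos [500.3 211.4  42.7] jaw-yaw -94.8 tilt [0.003 0.   ] q7 -2.39 F [-1.7 -2.   8.6] w 47.5
tool delta mm [-3.2  1.7  6.7] dist 7.7
CCW turn -0.2 => az 0.2
```

```bash
python3 -m crank '[{"jaw":75,"x":0,"y":0,"z":0,"ax":0,"ay":0,"az":0},{"jaw":75,"x":0,"y":0,"z":0,"ax":0,"ay":0,"az":0},{"jaw":75,"x":-3.5,"y":0,"z":0,"ax":0,"ay":0,"az":0},{"jaw":75,"x":0,"y":0,"z":0,"ax":0,"ay":0,"az":0},{"jaw":75,"x":0,"y":0,"z":0,"ax":0,"ay":0,"az":0}]' 70; python3 go.py 497 210 40 85
```

```text
t: 4.9
eef_pos: [0.4952, 0.2119, 0.0402]
tool_rot: [0.0, 0.999, -0.041, -0.0]
contact_force: [0.5, -0.7, 0.2]
gripper_width: 0.75
t 4.9 pos [495.2 211.9  40.2] jaw-yaw -94.8 tilt [-0. -0.] q7 -2.4 F [ 0.5 -0.7  0.2] w 63.8
tool delta mm [2.  1.8 0.2] dist 2.6
CCW turn -0.2 => az 0.2
```

```bash
python3 -m crank '[{"jaw":75,"x":1.2,"y":0.5,"z":0,"ax":0,"ay":0,"az":0},{"jaw":30,"x":0,"y":0,"z":0,"ax":0,"ay":0,"az":0},{"jaw":30,"x":0,"y":0,"z":0,"ax":0,"ay":0,"az":0},{"jaw":30,"x":0,"y":0,"z":0,"ax":0,"ay":0,"az":0},{"jaw":30,"x":0,"y":0,"z":-6,"ax":0,"ay":0,"az":0},{"jaw":30,"x":0,"y":0,"z":-5,"ax":0,"ay":0,"az":0},{"jaw":30,"x":0,"y":0,"z":0,"ax":0,"ay":0,"az":0},{"jaw":30,"x":0,"y":0,"z":0,"ax":0,"ay":0,"az":0}]' 80; python3 go.py 497 210 40 85
```

```text
t: 5.9
eef_pos: [0.4965, 0.2113, 0.0511]
tool_rot: [-0.0, 0.999, -0.042, -0.0]
contact_force: [2.8, 1.4, -8.6]
gripper_width: 0.553
t 5.9 pos [496.5 211.3  51.1] jaw-yaw -94.8 tilt [-0.  0.] q7 -2.39 F [ 2.8  1.4 -8.6] w 47.0
tool delta mm [ 0.6  1.2 11.1] dist 11.2
CCW turn -0.2 => az 0.2
```

```bash
python3 -m crank '[{"jaw":30,"x":0,"y":0,"z":0,"ax":0,"ay":0,"az":-10},{"jaw":30,"x":0,"y":0,"z":0,"ax":0,"ay":0,"az":-10},{"jaw":30,"x":0,"y":0,"z":0,"ax":0,"ay":0,"az":-10},{"jaw":30,"x":0,"y":0,"z":0,"ax":0,"ay":0,"az":-10},{"jaw":30,"x":0,"y":0,"z":0,"ax":0,"ay":0,"az":-10},{"jaw":30,"x":0,"y":0,"z":0,"ax":0,"ay":0,"az":-10},{"jaw":30,"x":0,"y":0,"z":0,"ax":0,"ay":0,"az":-8},{"jaw":30,"x":0,"y":0,"z":0,"ax":0,"ay":0,"az":0},{"jaw":30,"x":0,"y":0,"z":0,"ax":0,"ay":0,"az":0}]'; python3 go.py; python3 -c "
from station import readout;print(readout.get_obs()['torque'])"
```

```text
t: 7.02
eef_pos: [0.4962, 0.2118, 0.0512]
tool_rot: [-0.0, 0.852, 0.523, 0.0]
contact_force: [0.1, 4.9, -9.0]
gripper_width: 0.555
t 7.03 pos [496.2 211.8  51.2] jaw-yaw -26.9 tilt [-0.     0.001] q7 -1.4 F [ 0.1  4.9 -9. ] w 47.2
[ 0.94003254 -0.19200177 -0.01208617]
```

```bash
python3 -m crank '[{"jaw":30,"x":0,"y":0,"z":5,"ax":0,"ay":0,"az":0},{"jaw":30,"x":0,"y":0,"z":6,"ax":0,"ay":0,"az":0},{"jaw":30,"x":0,"y":0,"z":0,"ax":0,"ay":0,"az":0},{"jaw":75,"x":0,"y":0,"z":0,"ax":0,"ay":0,"az":0},{"jaw":75,"x":0,"y":0,"z":0,"ax":0,"ay":0,"az":0},{"jaw":75,"x":0,"y":0,"z":0,"ax":0,"ay":0,"az":0},{"jaw":75,"x":0,"y":0,"z":-30,"ax":0,"ay":0,"az":0},{"jaw":75,"x":0,"y":0,"z":-40,"ax":0,"ay":0,"az":0},{"jaw":75,"x":0,"y":0,"z":-40,"ax":0,"ay":0,"az":0},{"jaw":75,"x":0,"y":0,"z":-40,"ax":0,"ay":0,"az":0},{"jaw":75,"x":0,"y":0,"z":0,"ax":0,"ay":0,"az":0}]'; python3 go.py 496 210.5 63;  python3 -c "
from h import *
im,d=snap('scene','s2',(190,300,320,450),5)"
```

```text
t: 8.4
eef_pos: [0.4983, 0.2121, 0.1934]
tool_rot: [0.001, 0.852, 0.524, 0.003]
contact_force: [0.0, -0.0, -0.5]
gripper_width: 0.75
t 8.4 pos [498.3 212.1 193.4] jaw-yaw -26.8 tilt [0.006 0.002] q7 -1.25 F [ 0.  -0.  -0.5] w 63.8
tool delta mm [ -3.   -2.  130.4] dist 130.5
```

View pics/s2.png

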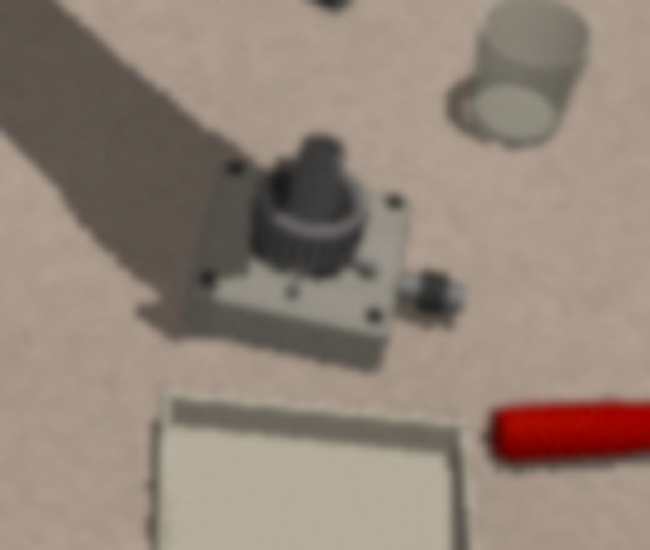

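The picture shows the tab turned to the release mark at (360,268) and the sleeve down. Now I'll grip the plug.

```bash
python3 -m crank '[{"jaw":60,"x":-3,"y":-2,"z":45,"ax":0,"ay":0,"az":0},{"jaw":60,"x":0,"y":0,"z":45,"ax":0,"ay":0,"az":0},{"jaw":60,"x":0,"y":0,"z":28,"ax":0,"ay":0,"az":0},{"jaw":60,"x":0,"y":0,"z":10,"ax":0,"ay":0,"az":0},{"jaw":10,"x":0,"y":0,"z":0,"ax":0,"ay":0,"az":0},{"jaw":10,"x":0,"y":0,"z":0,"ax":0,"ay":0,"az":0},{"jaw":10,"x":0,"y":0,"z":0,"ax":0,"ay":0,"az":0},{"jaw":10,"x":0,"y":0,"z":0,"ax":0,"ay":0,"az":0},{"jaw":10,"x":0,"y":0,"z":0,"ax":0,"ay":0,"az":0}]' 50; python3 go.py
```

```text
t: 9.57
eef_pos: [0.4939, 0.2097, 0.0631]
tool_rot: [0.0, 0.852, 0.524, 0.001]
contact_force: [-1.2, -0.8, 6.2]
gripper_width: 0.226
t 9.57 pos [493.9 209.7  63.1] jaw-yaw -26.8 tilt [0.001 0.   ] q7 -1.39 F [-1.2 -0.8  6.2] w 19.2
```

```bash
python3 -m crank '[{"jaw":10,"x":0,"y":0,"z":-15,"ax":0,"ay":0,"az":0},{"jaw":10,"x":0,"y":0,"z":-25,"ax":0,"ay":0,"az":0},{"jaw":10,"x":0,"y":0,"z":-30,"ax":0,"ay":0,"az":0},{"jaw":10,"x":0,"y":0,"z":-20,"ax":0,"ay":0,"az":0},{"jaw":10,"x":0,"y":0,"z":0,"ax":0,"ay":0,"az":0}]' 50; python3 go.py 643 227 135
```

```text
t: 10.2
eef_pos: [0.4942, 0.2099, 0.1539]
tool_rot: [0.0, 0.852, 0.524, 0.002]
contact_force: [-0.5, 0.0, -0.6]
gripper_width: 0.23
t 10.2 pos [494.2 209.9 153.9] jaw-yaw -26.8 tilt [0.003 0.001] q7 -1.29 F [-0.5  0.  -0.6] w 19.5
tool delta mm [ 82.3 125.1  19.3] dist 150.9
```

```bash
python3 -m crank '[{"jaw":10,"x":25,"y":38,"z":0,"ax":0,"ay":0,"az":0},{"jaw":10,"x":30,"y":46,"z":0,"ax":0,"ay":0,"az":0},{"jaw":10,"x":27,"y":41,"z":0,"ax":0,"ay":0,"az":0},{"jaw":10,"x":0,"y":0,"z":40,"ax":0,"ay":0,"az":0},{"jaw":10,"x":0,"y":0,"z":45,"ax":0,"ay":0,"az":0},{"jaw":10,"x":0,"y":0,"z":25,"ax":0,"ay":0,"az":0},{"jaw":10,"x":0,"y":0,"z":13,"ax":0,"ay":0,"az":0},{"jaw":10,"x":0,"y":0,"z":0,"ax":0,"ay":0,"az":0}]' 50; python3 go.py 643 227 24;  python3 -c "
from h import *
im,d=snap('scene','s3',(190,330,320,480),5)"
```

```text
t: 11.2
eef_pos: [0.6411, 0.2261, 0.0281]
tool_rot: [-0.0, 0.852, 0.524, -0.001]
contact_force: [0.3, -0.7, -0.9]
gripper_width: 0.229
t 11.2 pos [641.1 226.1  28.1] jaw-yaw -26.8 tilt [-0.002 -0.001] q7 -1.28 F [ 0.3 -0.7 -0.9] w 19.4
tool delta mm [1.7 1.3 4. ] dist 4.6
```

View pics/s3.png

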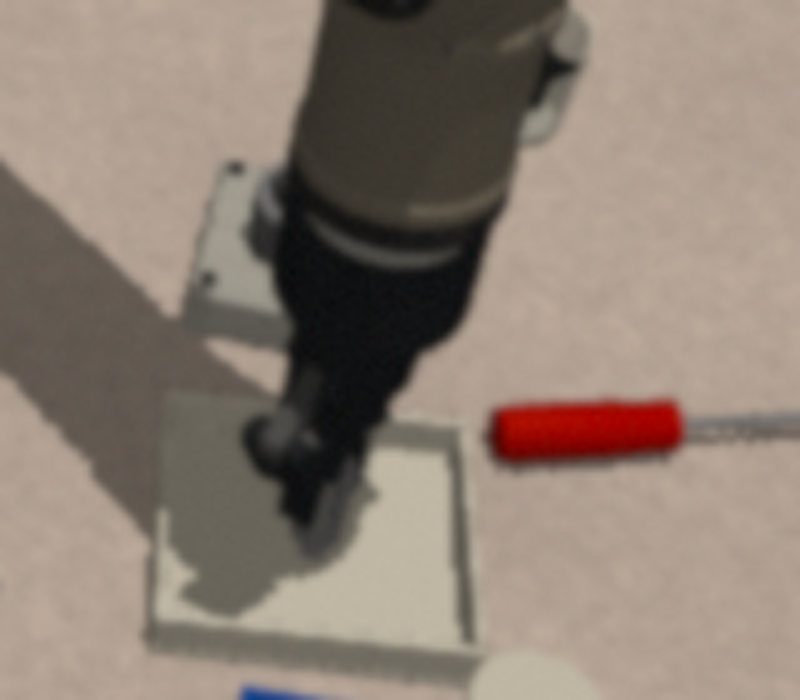

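The plug is over the middle of the tray. I'll lower it and release.

```bash
python3 -m crank '[{"jaw":10,"x":0,"y":0,"z":5,"ax":0,"ay":0,"az":0},{"jaw":10,"x":0,"y":0,"z":0,"ax":0,"ay":0,"az":0},{"jaw":45,"x":0,"y":0,"z":0,"ax":0,"ay":0,"az":0},{"jaw":45,"x":0,"y":0,"z":0,"ax":0,"ay":0,"az":0},{"jaw":45,"x":0,"y":0,"z":0,"ax":0,"ay":0,"az":0},{"jaw":45,"x":0,"y":0,"z":-20,"ax":0,"ay":0,"az":0},{"jaw":45,"x":0,"y":0,"z":-40,"ax":0,"ay":0,"az":0},{"jaw":45,"x":0,"y":0,"z":-50,"ax":0,"ay":0,"az":0},{"jaw":45,"x":0,"y":0,"z":-30,"ax":0,"ay":0,"az":0}]' 50; python3 - <<'E'
from m import *
im,d=snap('top','t4'); im2,d2=snap('scene','s4')
print('plug', desc(seg('t4','top',(.642,.226),.06,.01,.06)))
print('fit',desc(seg('t4','top',(.4245,-.0705),.04,.03,.06)),desc(seg('s4','scene',(.4245,-.0705),.04,.03,.06)))
E
python3 go.py 425 -70.5 130 105
```

```text
t: 12.38
eef_pos: [0.6429, 0.2274, 0.1689]
tool_rot: [0.0, 0.852, 0.524, 0.002]
contact_force: [1.3, 0.8, 0.6]
gripper_width: 0.452
plug 1
fit (45, 'mean', array([422.9, -70. ,  42.5]), 'rect', array([422.9, -70.1]), array([17., 16.]), 88.3, 'pca', np.float64(104.6), array([5.2, 5.2])) (69, 'mean', array([428.4, -68.7,  39.1]), 'rect', array([427.2, -68.5]), array([22., 20.]), 16.2, 'pca', np.float64(125.1), array([5.1, 5.8]))
t 12.47 pos [644.2 228.1 170.5] jaw-yaw -26.8 tilt [0.008 0.003] q7 -1.2 F [0.  0.6 0.2] w 38.4
tool delta mm [-365.6  -61.4   37.7] dist 372.6
CCW turn -48.2 => az 48.2
```

```bash
python3 -m crank '[{"jaw":60,"x":-52,"y":-9,"z":0,"ax":0,"ay":0,"az":0},{"jaw":60,"x":-52,"y":-9,"z":0,"ax":0,"ay":0,"az":0},{"jaw":60,"x":-52,"y":-9,"z":0,"ax":0,"ay":0,"az":0},{"jaw":60,"x":-52,"y":-9,"z":0,"ax":0,"ay":0,"az":0},{"jaw":60,"x":-52,"y":-9,"z":0,"ax":0,"ay":0,"az":0},{"jaw":60,"x":-52,"y":-9,"z":0,"ax":0,"ay":0,"az":0},{"jaw":60,"x":-53,"y":-8,"z":0,"ax":0,"ay":0,"az":0},{"jaw":60,"x":0,"y":0,"z":35,"ax":0,"ay":0,"az":0},{"jaw":60,"x":0,"y":0,"z":30,"ax":0,"ay":0,"az":0},{"jaw":60,"x":0,"y":0,"z":0,"ax":0,"ay":0,"az":0}]' 50; python3 go.py 425 -69.5 18;python3 - <<'E'
from m import *
im,d=snap('top','t5',(150,240,140,360),3.5)
print('plug', desc(seg('t5','top',(.642,.226),.05,.012,.06)))
print('kA',desc(seg('t5','top',(.438,.022),.04,.03,.06)));print('kB',desc(seg('t5','top',(.424,-.25),.04,.03,.06)))
E
```

```text
t: 13.72
eef_pos: [0.4203, -0.0714, 0.0981]
tool_rot: [-0.001, 0.851, 0.524, -0.001]
contact_force: [-0.4, 0.2, 0.7]
gripper_width: 0.601
t 13.72 pos [420.3 -71.4  98.1] jaw-yaw -26.7 tilt [-0.004  0.001] q7 -0.75 F [-0.4  0.2  0.7] w 51.1
tool delta mm [ 3.9  3.6 80.1] dist 80.3
plug (70, 'mean', array([639.6, 224.8,  41.8]), 'rect', array([639.5, 226. ]), array([22., 18.]), 2.8, 'pca', np.float64(154.4), array([5.4, 5.8]))
kA (47, 'mean', array([437.3,  21.6,  46.1]), 'rect', array([437.8,  22.1]), array([33., 10.]), 23.5, 'pca', np.float64(23.8), array([3. , 9.6]))
kB (59, 'mean', array([ 423.3, -250.2,   44.4]), 'rect', array([ 424.2, -251.2]), array([10., 33.]), 83.6, 'pca', np.float64(172.4), array([ 3.3, 10. ]))
```

View pics/t5.png

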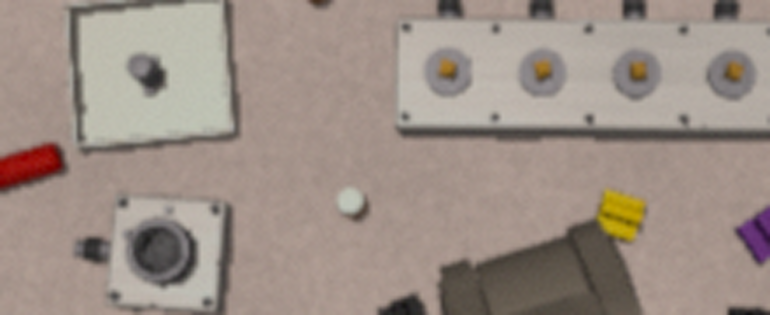

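The plug stands in the tray at (145,72) and the coupler is empty. Next is the fitting.

```bash
python3 -m crank '[{"jaw":60,"x":4,"y":3.5,"z":30,"ax":0,"ay":0,"az":0},{"jaw":60,"x":0,"y":0,"z":30,"ax":0,"ay":0,"az":0},{"jaw":60,"x":0,"y":0,"z":19,"ax":0,"ay":0,"az":0},{"jaw":60,"x":0,"y":0,"z":0,"ax":0,"ay":0,"az":0},{"jaw":10,"x":0,"y":0,"z":0,"ax":0,"ay":0,"az":0},{"jaw":10,"x":0,"y":0,"z":0,"ax":0,"ay":0,"az":0},{"jaw":10,"x":0,"y":0,"z":0,"ax":0,"ay":0,"az":0},{"jaw":10,"x":0,"y":0,"z":0,"ax":0,"ay":0,"az":0},{"jaw":10,"x":0,"y":0,"z":0,"ax":0,"ay":0,"az":0}]' 50; python3 go.py; python3 -m crank '[{"jaw":10,"x":0,"y":0,"z":-35,"ax":0,"ay":0,"az":0},{"jaw":10,"x":0,"y":0,"z":-45,"ax":0,"ay":0,"az":0},{"jaw":10,"x":0,"y":0,"z":-35,"ax":0,"ay":0,"az":0},{"jaw":10,"x":0,"y":0,"z":0,"ax":0,"ay":0,"az":0}]'; python3 go.py 496 210.5 130
```

```text
t: 14.9
eef_pos: [0.4279, -0.0696, 0.0215]
tool_rot: [0.001, 0.852, 0.524, 0.001]
contact_force: [-1.5, 0.8, 7.4]
gripper_width: 0.228
t 14.9 pos [427.9 -69.6  21.5] jaw-yaw -26.8 tilt [ 0.002 -0.001] q7 -0.91 F [-1.5  0.8  7.4] w 19.3
t: 15.4
eef_pos: [0.429, -0.07, 0.138]
tool_rot: [0.002, 0.852, 0.524, 0.002]
contact_force: [0.4, -0.1, -1.1]
gripper_width: 0.221
t 15.4 pos [429. -70. 138.] jaw-yaw -26.8 tilt [ 0.006 -0.002] q7 -0.7 F [ 0.4 -0.1 -1.1] w 18.8
tool delta mm [280.5 -66.8   7.9] dist 288.5
```

```bash
python3 -m crank '[{"jaw":10,"x":40,"y":-9.5,"z":0,"ax":0,"ay":0,"az":0},{"jaw":10,"x":50,"y":-12,"z":0,"ax":0,"ay":0,"az":0},{"jaw":10,"x":50,"y":-12,"z":0,"ax":0,"ay":0,"az":0},{"jaw":10,"x":50,"y":-12,"z":0,"ax":0,"ay":0,"az":0},{"jaw":10,"x":50,"y":-12,"z":0,"ax":0,"ay":0,"az":0},{"jaw":10,"x":40.5,"y":-9.3,"z":0,"ax":0,"ay":0,"az":0},{"jaw":10,"x":0,"y":0,"z":0,"ax":0,"ay":0,"az":10},{"jaw":10,"x":0,"y":0,"z":0,"ax":0,"ay":0,"az":10},{"jaw":10,"x":0,"y":0,"z":0,"ax":0,"ay":0,"az":0},{"jaw":10,"x":0,"y":0,"z":0,"ax":0,"ay":0,"az":0}]'; python3 go.py 496 210.5 85; python3 - <<'E'
from m import *
im,d=snap('scene','s6',(165,275,320,440),6)
# coupler axes from sleeve/foot in the empty t5 top picture
print('sl top',desc(seg('t5','top',(.495,.21),.035,.055,.065)))
p=seg('t5','top',(.495,.21),.06,.026,.034); p=p[p[:,1]<.257];print('foot',desc(p))
p=seg('s6','scene',(.496,.2105),.03,.10,.125);print('fit low',desc(p))
E
```

```text
t: 16.65
eef_pos: [0.4934, 0.2107, 0.1347]
tool_rot: [0.0, 0.929, 0.37, -0.0]
contact_force: [0.1, -0.2, -0.7]
gripper_width: 0.224
t 16.65 pos [493.4 210.7 134.7] jaw-yaw -46.6 tilt [-0.001 -0.001] q7 -1.64 F [ 0.1 -0.2 -0.7] w 19.0
tool delta mm [ 1.8  1.9 49.7] dist 49.8
sl top (151, 'mean', array([494.2, 209.7,  60.3]), 'rect', array([494.7, 210.2]), array([49., 46.]), 89.3, 'pca', np.float64(72.7), array([14.2, 15.7]))
foot (633, 'mean', array([493.7, 207.7,  30.3]), 'rect', array([495. , 210.3]), array([90., 89.]), 85.2, 'pca', np.float64(148.3), array([28.4, 29.5]))
fit low (51, 'mean', array([501.6, 209.8, 119.2]), 'rect', array([501.4, 209.9]), array([21., 16.]), 89.3, 'pca', np.float64(88.2), array([4.4, 5.8]))
```

View pics/s6.png

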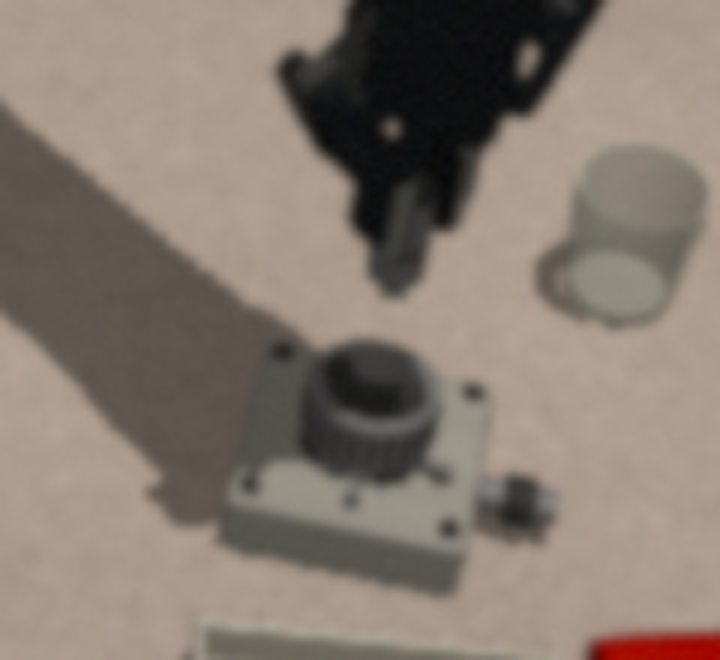

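```bash
python3 -m crank '[{"jaw":10,"x":2,"y":0.8,"z":20,"ax":0,"ay":0,"az":0},{"jaw":10,"x":0,"y":0,"z":25,"ax":0,"ay":0,"az":0},{"jaw":10,"x":0,"y":0,"z":0,"ax":0,"ay":0,"az":0},{"jaw":10,"x":0,"y":0,"z":0,"ax":0,"ay":0,"az":0}]'; python3 go.py 495.5 211.5 65
```

```text
t: 17.2
eef_pos: [0.4958, 0.2119, 0.0903]
tool_rot: [-0.0, 0.93, 0.369, -0.0]
contact_force: [-0.8, -0.2, -0.7]
gripper_width: 0.222
t 17.2 pos [495.8 211.9  90.3] jaw-yaw -46.7 tilt [-0.  0.] q7 -1.69 F [-0.8 -0.2 -0.7] w 18.9
tool delta mm [-0.5  0.1 25.3] dist 25.3
```

```bash
python3 -m crank '[{"jaw":10,"x":-0.4,"y":0,"z":10,"ax":0,"ay":0,"az":0},{"jaw":10,"x":0,"y":0,"z":8,"ax":0,"ay":0,"az":0},{"jaw":10,"x":0,"y":0,"z":4,"ax":0,"ay":0,"az":0},{"jaw":10,"x":0,"y":0,"z":4,"ax":0,"ay":0,"az":0},{"jaw":10,"x":0,"y":0,"z":0,"ax":0,"ay":0,"az":0},{"jaw":10,"x":0,"y":0,"z":0,"ax":0,"ay":0,"az":0}]'; python3 go.py 495.5 211.5 65
```

```text
t: 17.95
eef_pos: [0.4962, 0.2121, 0.0652]
tool_rot: [-0.0, 0.93, 0.368, 0.001]
contact_force: [-0.3, 0.4, 5.1]
gripper_width: 0.223
t 17.95 pos [496.2 212.1  65.2] jaw-yaw -46.8 tilt [0.002 0.001] q7 -1.72 F [-0.3  0.4  5.1] w 19.0
tool delta mm [-0.9 -0.   0.2] dist 1.0
```

```bash
python3 -m crank '[{"jaw":50,"x":0,"y":0,"z":0,"ax":0,"ay":0,"az":0},{"jaw":50,"x":0,"y":0,"z":0,"ax":0,"ay":0,"az":0},{"jaw":75,"x":0,"y":0,"z":-10,"ax":0,"ay":0,"az":0},{"jaw":75,"x":0,"y":0,"z":-40,"ax":0,"ay":0,"az":0},{"jaw":75,"x":0,"y":0,"z":-50,"ax":0,"ay":0,"az":-10},{"jaw":75,"x":0,"y":0,"z":-20,"ax":0,"ay":0,"az":-10},{"jaw":75,"x":0,"y":0,"z":0,"ax":0,"ay":0,"az":0},{"jaw":75,"x":0,"y":0,"z":0,"ax":0,"ay":0,"az":0}]'; python3 go.py 496 211.3 40; python3 - <<'E'
from m import *
im,d=snap('scene','s7',(190,300,320,450),5)
p=seg('s7','scene',(.497,.211),.02,.065,.1);print(desc(p),p[:,2].max(),np.percentile(p[:,2],95)); 
f=seg('s2','scene',(.497,.211),.02,.065,.1);print('blank was',np.percentile(f[:,2],95))
E
```

```text
t: 18.95
eef_pos: [0.495, 0.2109, 0.1836]
tool_rot: [0.0, 0.852, 0.523, -0.001]
contact_force: [0.6, -0.1, -0.2]
gripper_width: 0.749
t 18.95 pos [495.  210.9 183.6] jaw-yaw -27.0 tilt [-0.001 -0.001] q7 -1.28 F [ 0.6 -0.1 -0.2] w 63.7
tool delta mm [  1.    0.9 143.6] dist 143.6
(114, 'mean', array([499.5, 210.6,  79.6]), 'rect', array([495.5, 210.7]), array([20., 22.]), 69.5, 'pca', np.float64(96.7), array([4.9, 5.7])) 0.09223805540414272 0.08996153897237563
blank was 0.09097662333172293
```

View pics/s7.png

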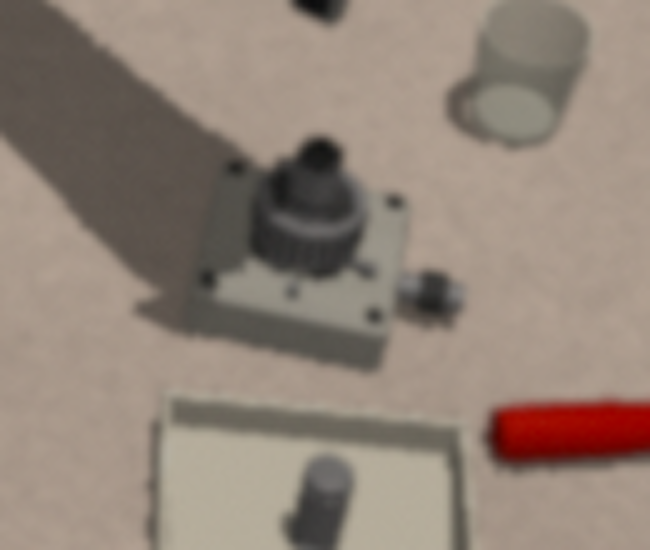

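The fitting is home and upright, with its top at 90 mm at (320,150). I'll lower the open gripper onto the sleeve.

```bash
python3 -m crank '[{"jaw":75,"x":1,"y":1,"z":40,"ax":0,"ay":0,"az":0},{"jaw":75,"x":0,"y":0,"z":45,"ax":0,"ay":0,"az":0},{"jaw":75,"x":0,"y":0,"z":40,"ax":0,"ay":0,"az":0},{"jaw":75,"x":0,"y":0,"z":18.5,"ax":0,"ay":0,"az":0},{"jaw":75,"x":0,"y":0,"z":0,"ax":0,"ay":0,"az":0},{"jaw":75,"x":0,"y":0,"z":0,"ax":0,"ay":0,"az":0}]' 80; python3 go.py 496 211.3 40
```

```text
t: 19.75
eef_pos: [0.4976, 0.2126, 0.0419]
tool_rot: [0.0, 0.852, 0.524, 0.001]
contact_force: [-0.6, -0.8, 0.5]
gripper_width: 0.749
t 19.75 pos [497.6 212.6  41.9] jaw-yaw -26.8 tilt [0.002 0.001] q7 -1.44 F [-0.6 -0.8  0.5] w 63.7
tool delta mm [-1.8 -0.9  1.9] dist 2.8
```

```bash
python3 -m crank '[{"jaw":75,"x":-1.8,"y":-0.9,"z":1,"ax":0,"ay":0,"az":0},{"jaw":30,"x":0,"y":0,"z":0,"ax":0,"ay":0,"az":0},{"jaw":30,"x":0,"y":0,"z":0,"ax":0,"ay":0,"az":0},{"jaw":30,"x":0,"y":0,"z":0,"ax":0,"ay":0,"az":0},{"jaw":30,"x":0,"y":0,"z":-6,"ax":0,"ay":0,"az":0},{"jaw":30,"x":0,"y":0,"z":-5.5,"ax":0,"ay":0,"az":0},{"jaw":30,"x":0,"y":0,"z":0,"ax":0,"ay":0,"az":0},{"jaw":30,"x":0,"y":0,"z":0,"ax":0,"ay":0,"az":0}]' 80; python3 go.py 496 211.3 40
```

```text
t: 20.75
eef_pos: [0.4953, 0.2105, 0.0511]
tool_rot: [0.0, 0.852, 0.524, 0.0]
contact_force: [3.8, 0.3, -8.2]
gripper_width: 0.558
t 20.75 pos [495.3 210.5  51.1] jaw-yaw -26.8 tilt [0. 0.] q7 -1.43 F [ 3.8  0.3 -8.2] w 47.4
tool delta mm [ 1.   0.3 11.1] dist 11.1
```

```bash
python3 -m crank '[{"jaw":30,"x":0,"y":0,"z":0,"ax":0,"ay":0,"az":10},{"jaw":30,"x":0,"y":0,"z":0,"ax":0,"ay":0,"az":10},{"jaw":30,"x":0,"y":0,"z":0,"ax":0,"ay":0,"az":10},{"jaw":30,"x":0,"y":0,"z":0,"ax":0,"ay":0,"az":10},{"jaw":30,"x":0,"y":0,"z":0,"ax":0,"ay":0,"az":10},{"jaw":30,"x":0,"y":0,"z":0,"ax":0,"ay":0,"az":10},{"jaw":30,"x":0,"y":0,"z":0,"ax":0,"ay":0,"az":9},{"jaw":30,"x":0,"y":0,"z":0,"ax":0,"ay":0,"az":0},{"jaw":30,"x":0,"y":0,"z":0,"ax":0,"ay":0,"az":0}]'; python3 go.py;python3 -m crank '[{"jaw":30,"x":0,"y":0,"z":5,"ax":0,"ay":0,"az":0},{"jaw":30,"x":0,"y":0,"z":6,"ax":0,"ay":0,"az":0},{"jaw":30,"x":0,"y":0,"z":0,"ax":0,"ay":0,"az":0},{"jaw":75,"x":0,"y":0,"z":0,"ax":0,"ay":0,"az":0},{"jaw":75,"x":0,"y":0,"z":0,"ax":0,"ay":0,"az":0},{"jaw":75,"x":0,"y":0,"z":0,"ax":0,"ay":0,"az":0},{"jaw":75,"x":0,"y":0,"z":-30,"ax":0,"ay":0,"az":0},{"jaw":75,"x":0,"y":0,"z":-40,"ax":0,"ay":0,"az":0},{"jaw":75,"x":0,"y":0,"z":-40,"ax":0,"ay":0,"az":0},{"jaw":75,"x":0,"y":0,"z":-40,"ax":0,"ay":0,"az":0},{"jaw":75,"x":0,"y":0,"z":0,"ax":0,"ay":0,"az":0}]'; python3 - <<'E'
from m import *
im,d=snap('scene','s8',(190,330,190,450),3); snap('top','t8')
p=seg('s8','scene',(.497,.211),.02,.065,.1);print('fit top',np.percentile(p[:,2],95))
for t in('s0','s8'):
    p=seg(t,'scene',(.497,.211),.03,.045,.07);print('sleeve top',np.percentile(p[:,2],[80,90,95]))
print('kA',desc(seg('t8','top',(.438,.022),.05,.03,.06)));print('kB',desc(seg('t8','top',(.424,-.25),.05,.03,.06)))
E
python3 go.py 440 22.5 120 113.5
```

```text
t: 21.88
eef_pos: [0.4949, 0.2114, 0.0512]
tool_rot: [-0.0, 0.999, -0.048, -0.0]
contact_force: [1.8, 3.1, -7.8]
gripper_width: 0.553
t 21.88 pos [494.9 211.4  51.2] jaw-yaw -95.5 tilt [-0.     0.001] q7 -2.44 F [ 1.8  3.1 -7.8] w 47.0
t: 23.25
eef_pos: [0.4971, 0.2115, 0.1935]
tool_rot: [-0.001, 0.999, -0.051, 0.003]
contact_force: [1.7, -0.5, -0.9]
gripper_width: 0.749
fit top 0.09002782563956628
sleeve top [0.06052829 0.06227917 0.06624916]
sleeve top [0.06074365 0.06191499 0.06665913]
kA (48, 'mean', array([436.9,  21.5,  46.2]), 'rect', array([437.5,  21.7]), array([34., 10.]), 24.8, 'pca', np.float64(23.7), array([2.9, 9.8]))
kB (59, 'mean', array([ 423.4, -250.1,   45. ]), 'rect', array([ 424. , -250.9]), array([11., 33.]), 81.3, 'pca', np.float64(173.0), array([ 3.3, 10. ]))
t 23.35 pos [495.2 210.3 190.2] jaw-yaw -95.8 tilt [ 0. -0.] q7 -2.34 F [ 0.1 -0.1 -0. ] w 63.6
tool delta mm [-35.9 192.4  70.3] dist 207.9
CCW turn 29.3 => az -29.3
```

View pics/s8.png

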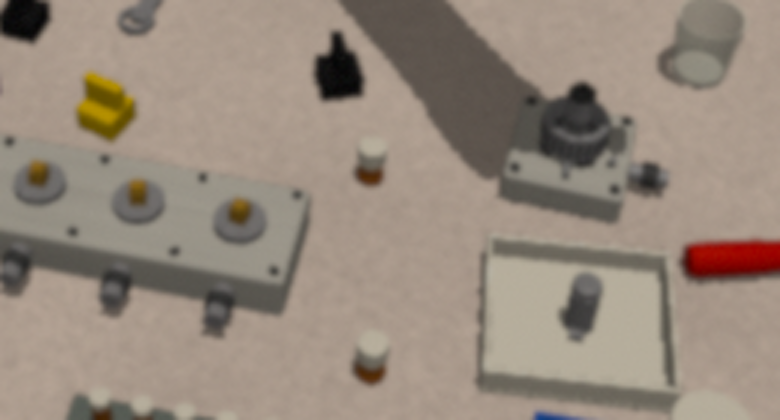

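The fitting is locked: the sleeve top is at the same height as at the start and the tab is back at (566,160). Next is knob A.

```bash
python3 -m crank '[{"jaw":45,"x":-9,"y":47,"z":5,"ax":0,"ay":0,"az":0},{"jaw":45,"x":-9,"y":48,"z":20,"ax":0,"ay":0,"az":0},{"jaw":45,"x":-9,"y":48,"z":20,"ax":0,"ay":0,"az":0},{"jaw":45,"x":-9,"y":48,"z":20,"ax":0,"ay":0,"az":0},{"jaw":45,"x":0,"y":0,"z":20,"ax":0,"ay":0,"az":-10},{"jaw":45,"x":0,"y":0,"z":0,"ax":0,"ay":0,"az":-10},{"jaw":45,"x":0,"y":0,"z":0,"ax":0,"ay":0,"az":-9.5},{"jaw":45,"x":0,"y":0,"z":0,"ax":0,"ay":0,"az":0},{"jaw":45,"x":0,"y":0,"z":0,"ax":0,"ay":0,"az":0}]' 40; python3 go.py 438.5 22.3 24 114
```

```text
t: 24.48
eef_pos: [0.4396, 0.0242, 0.1047]
tool_rot: [-0.0, 0.979, 0.204, -0.001]
contact_force: [0.1, -0.5, -0.3]
gripper_width: 0.45
t 24.48 pos [439.6  24.2 104.7] jaw-yaw -66.5 tilt [-0.001 -0.   ] q7 -1.56 F [ 0.1 -0.5 -0.3] w 38.2
tool delta mm [-1.7  1.3 80.7] dist 80.7
CCW turn 0.5 => az -0.5
```

```bash
python3 -m crank '[{"jaw":45,"x":-1.7,"y":1.3,"z":30,"ax":0,"ay":0,"az":0},{"jaw":45,"x":0,"y":0,"z":30,"ax":0,"ay":0,"az":0},{"jaw":45,"x":0,"y":0,"z":19,"ax":0,"ay":0,"az":0},{"jaw":45,"x":0,"y":0,"z":0,"ax":0,"ay":0,"az":0},{"jaw":0,"x":0,"y":0,"z":0,"ax":0,"ay":0,"az":0},{"jaw":0,"x":0,"y":0,"z":0,"ax":0,"ay":0,"az":0},{"jaw":0,"x":0,"y":0,"z":0,"ax":0,"ay":0,"az":0},{"jaw":0,"x":0,"y":0,"z":0,"ax":0,"ay":0,"az":0},{"jaw":0,"x":0,"y":0,"z":0,"ax":0,"ay":0,"az":0}]' 50; python3 go.py;python3 -m crank '[{"jaw":0,"x":0,"y":0,"z":-35,"ax":0,"ay":0,"az":0},{"jaw":0,"x":0,"y":0,"z":-45,"ax":0,"ay":0,"az":0},{"jaw":0,"x":0,"y":0,"z":-40,"ax":0,"ay":0,"az":0},{"jaw":0,"x":0,"y":0,"z":0,"ax":0,"ay":0,"az":0}]'; python3 go.py 635.5 -15 140 155
```

```text
t: 25.6
eef_pos: [0.4397, 0.0225, 0.027]
tool_rot: [0.0, 0.979, 0.206, 0.001]
contact_force: [-1.0, 0.0, 7.1]
gripper_width: 0.105
t 25.6 pos [439.7  22.5  27. ] jaw-yaw -66.3 tilt [ 0.001 -0.   ] q7 -1.66 F [-1.   0.   7.1] w 8.9
t: 26.1
eef_pos: [0.4412, 0.0226, 0.1491]
tool_rot: [0.001, 0.979, 0.205, 0.003]
contact_force: [-0.6, -0.2, -1.5]
gripper_width: 0.102
t 26.1 pos [441.2  22.6 149.1] jaw-yaw -66.3 tilt [ 0.006 -0.   ] q7 -1.5 F [-0.6 -0.2 -1.5] w 8.6
tool delta mm [162.8 112.5  10.3] dist 198.1
CCW turn 41.3 => az -41.3
```

```bash
python3 -m crank '[{"jaw":0,"x":35,"y":24,"z":0,"ax":0,"ay":0,"az":0},{"jaw":0,"x":45,"y":31,"z":0,"ax":0,"ay":0,"az":0},{"jaw":0,"x":45,"y":31,"z":0,"ax":0,"ay":0,"az":0},{"jaw":0,"x":38,"y":26.5,"z":0,"ax":0,"ay":0,"az":0},{"jaw":0,"x":0,"y":0,"z":0,"ax":0,"ay":0,"az":-10},{"jaw":0,"x":0,"y":0,"z":0,"ax":0,"ay":0,"az":-10},{"jaw":0,"x":0,"y":0,"z":10,"ax":0,"ay":0,"az":-10},{"jaw":0,"x":0,"y":0,"z":20,"ax":0,"ay":0,"az":-10},{"jaw":0,"x":0,"y":0,"z":20,"ax":0,"ay":0,"az":-1},{"jaw":0,"x":0,"y":0,"z":0,"ax":0,"ay":0,"az":0},{"jaw":0,"x":0,"y":0,"z":0,"ax":0,"ay":0,"az":0}]'; python3 go.py 635.6 -14.6 91 155; python3 - <<'E'
from m import *
snap('top','t9');snap('scene','s9',(170,290,200,360),5)
print('top skirt',desc(seg('t9','top',(.6355,-.015),.035,.074,.11)));print('scene',desc(seg('s9','scene',(.6355,-.015),.03,.07,.094)))
E
```

```text
t: 27.48
eef_pos: [0.6338, -0.0148, 0.0964]
tool_rot: [0.0, 0.845, 0.535, 0.0]
contact_force: [0.1, 0.1, -0.5]
gripper_width: 0.102
t 27.48 pos [633.8 -14.8  96.4] jaw-yaw -25.4 tilt [ 0. -0.] q7 -0.83 F [ 0.1  0.1 -0.5] w 8.7
tool delta mm [0.9 1.6 5.4] dist 5.7
CCW turn 0.4 => az -0.4
top skirt 0
scene (223, 'mean', array([644.5, -14.4,  84.5]), 'rect', array([634.5, -16. ]), array([36., 36.]), 63.3, 'pca', np.float64(103.9), array([ 7.3, 13.2]))
```

View pics/s9.png

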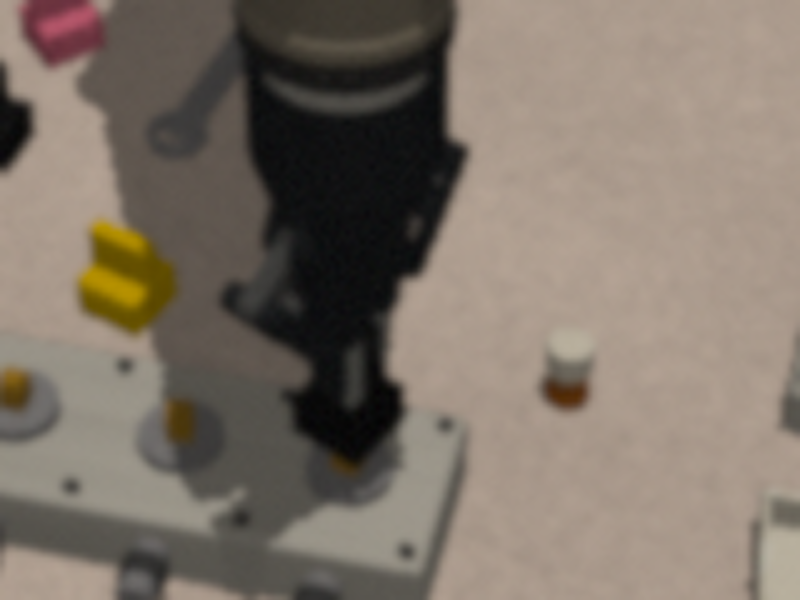

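The held knob is centred over spindle 4 to within a millimetre or two. I'll press it on.

```bash
python3 -m crank '[{"jaw":0,"x":1.1,"y":1.1,"z":0,"ax":0,"ay":0,"az":0},{"jaw":0,"x":0,"y":0,"z":8,"ax":0,"ay":0,"az":0},{"jaw":0,"x":0,"y":0,"z":7,"ax":0,"ay":0,"az":0},{"jaw":0,"x":0,"y":0,"z":5,"ax":0,"ay":0,"az":0},{"jaw":0,"x":0,"y":0,"z":4,"ax":0,"ay":0,"az":0},{"jaw":0,"x":0,"y":0,"z":0,"ax":0,"ay":0,"az":0},{"jaw":0,"x":0,"y":0,"z":0,"ax":0,"ay":0,"az":0}]'; python3 go.py 635.6 -14.6 73 155
```

```text
t: 28.45
eef_pos: [0.6348, -0.0145, 0.0731]
tool_rot: [0.0, 0.845, 0.535, -0.0]
contact_force: [-3.8, -0.4, 8.6]
gripper_width: 0.102
t 28.45 pos [634.8 -14.5  73.1] jaw-yaw -25.3 tilt [-0.001 -0.001] q7 -0.85 F [-3.8 -0.4  8.6] w 8.7
tool delta mm [0.2 0.8 0.1] dist 0.8
CCW turn 0.3 => az -0.3
```

```bash
python3 -m crank '[{"jaw":0,"x":0,"y":0,"z":5,"ax":0,"ay":0,"az":0},{"jaw":0,"x":0,"y":0,"z":0,"ax":0,"ay":0,"az":0},{"jaw":0,"x":0,"y":0,"z":0,"ax":0,"ay":0,"az":0}]'; python3 go.py; python3 -m crank '[{"jaw":0,"x":0,"y":0,"z":-6,"ax":0,"ay":0,"az":0},{"jaw":35,"x":0,"y":0,"z":0,"ax":0,"ay":0,"az":0},{"jaw":35,"x":0,"y":0,"z":0,"ax":0,"ay":0,"az":0},{"jaw":35,"x":0,"y":0,"z":0,"ax":0,"ay":0,"az":0},{"jaw":35,"x":0,"y":0,"z":-30,"ax":0,"ay":0,"az":0},{"jaw":35,"x":0,"y":0,"z":-40,"ax":0,"ay":0,"az":0},{"jaw":35,"x":0,"y":0,"z":-10,"ax":0,"ay":0,"az":0},{"jaw":35,"x":0,"y":0,"z":0,"ax":0,"ay":0,"az":0}]'; python3 - <<'E'
from m import *
snap('top','t10');snap('scene','s10')
p=seg('s10','scene',(.6355,-.015),.03,.055,.13);print('knobA z',np.percentile(p[:,2],[50,90,97]),desc(p[p[:,2]<.1]))
E
python3 go.py 425 -250.5 130 82
```

```text
t: 28.82
eef_pos: [0.635, -0.0144, 0.0729]
tool_rot: [0.001, 0.845, 0.535, -0.001]
contact_force: [-18.7, -2.2, 44.9]
gripper_width: 0.103
t 28.82 pos [635.  -14.4  72.9] jaw-yaw -25.3 tilt [ 0.    -0.003] q7 -0.85 F [-18.7  -2.2  44.9] w 8.7
t: 29.82
eef_pos: [0.6353, -0.0145, 0.1534]
tool_rot: [0.0, 0.845, 0.535, 0.0]
contact_force: [-0.2, 0.4, 0.2]
gripper_width: 0.348
knobA z [0.06942631 0.09150357 0.09346884] (344, 'mean', array([641.1, -14.8,  73.8]), 'rect', array([635.4, -16.6]), array([37., 36.]), 67.6, 'pca', np.float64(86.2), array([ 7.4, 11.1]))
t 29.93 pos [634.2 -14.7 151.9] jaw-yaw -25.3 tilt [-0.002 -0.   ] q7 -0.79 F [-1.1 -0.1 -0.7] w 29.8
tool delta mm [-302.5  -88.5   22.4] dist 316.0
CCW turn -72.7 => az 72.7
```

```bash
python3 -m crank '[{"jaw":45,"x":-50,"y":-14.7,"z":0,"ax":0,"ay":0,"az":0},{"jaw":45,"x":-50,"y":-14.7,"z":0,"ax":0,"ay":0,"az":0},{"jaw":45,"x":-50,"y":-14.7,"z":0,"ax":0,"ay":0,"az":0},{"jaw":45,"x":-50,"y":-14.7,"z":0,"ax":0,"ay":0,"az":0},{"jaw":45,"x":-50,"y":-14.7,"z":0,"ax":0,"ay":0,"az":0},{"jaw":45,"x":-50,"y":-14.7,"z":0,"ax":0,"ay":0,"az":10.5},{"jaw":45,"x":0,"y":0,"z":0,"ax":0,"ay":0,"az":10.5},{"jaw":45,"x":0,"y":0,"z":0,"ax":0,"ay":0,"az":10.5},{"jaw":45,"x":0,"y":0,"z":0,"ax":0,"ay":0,"az":10.5},{"jaw":45,"x":0,"y":0,"z":0,"ax":0,"ay":0,"az":10.5},{"jaw":45,"x":0,"y":0,"z":0,"ax":0,"ay":0,"az":10.5},{"jaw":45,"x":0,"y":0,"z":0,"ax":0,"ay":0,"az":10}]' 50; python3 go.py 425 -250.5 25 82; python3 - <<'E'
from m import *
tiles=[]
for c in((.6325,-.0902),(.63,-.1645),(.6275,-.2395)):
    s=[rect(t,'top',c,.06,.014)[0] for t in('t0','t4','t8')]
    tiles.append(np.mean(s,0))
T=[cv2.resize(np.clip((p[::-1,::-1]-40)*1.3,0,255).astype(np.uint8),(260,260)) for p in tiles]
cv2.imwrite('pics/sp.png',np.hstack(T)[:,:,::-1])
print('kB',desc(seg('t10','top',(.424,-.25),.05,.03,.06)))
E
```

```text
t: 31.42
eef_pos: [0.4263, -0.2477, 0.1519]
tool_rot: [-0.0, 0.997, -0.075, -0.001]
contact_force: [1.3, -0.2, -0.1]
gripper_width: 0.456
t 31.43 pos [ 426.3 -247.7  151.9] jaw-yaw -98.6 tilt [-0.002  0.001] q7 -1.44 F [ 1.3 -0.2 -0.1] w 38.7
tool delta mm [ -0.5   3.  126.9] dist 126.9
CCW turn 0.6 => az -0.6
kB (23, 'mean', array([ 433.3, -252.1,   46.2]), 'rect', array([ 432.3, -252. ]), array([10., 16.]), 71.5, 'pca', np.float64(6.0), array([3. , 4.8]))
```

View pics/sp.png

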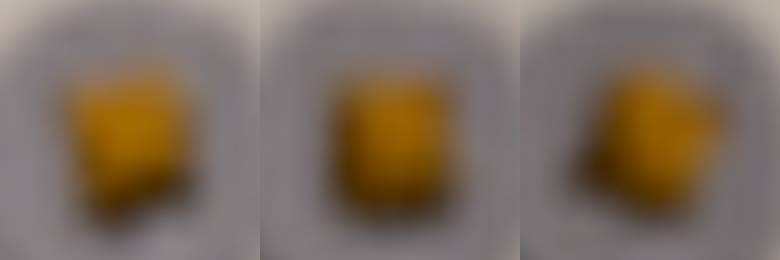

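Spindle 2 is nearly square to the axes, at about 0–3°, so I'll use it. I'll check knob B again because the last reading looked occluded or shifted.

```bash
python3 - <<'E'
from m import *
snap('scene','s11')
for t in('s8','s11'):
    p=seg(t,'scene',(.426,-.25),.06,.03,.06);print(t,desc(p)); p=seg(t,'scene',(.426,-.25),.06,.008,.06,lambda i:i.max(-1)<60);print('   all',desc(p))
E
```

```text
s8 (82, 'mean', array([ 429.7, -249.3,   41.2]), 'rect', array([ 426.6, -250.1]), array([12., 36.]), 79.9, 'pca', np.float64(169.0), array([ 3.4, 10.2]))
   all (193, 'mean', array([ 433.2, -246.3,   25.9]), 'rect', array([ 429. , -246.9]), array([33., 36.]), 70.7, 'pca', np.float64(145.8), array([ 6.9, 10.2]))
s11 (82, 'mean', array([ 428.6, -249. ,   41.1]), 'rect', array([ 426. , -250.7]), array([12., 36.]), 80.3, 'pca', np.float64(168.2), array([ 3.1, 10.4]))
   all (230, 'mean', array([ 432. , -247.4,   26.7]), 'rect', array([ 426.9, -249.9]), array([35., 37.]), 83.1, 'pca', np.float64(143.0), array([ 7.5, 11. ]))
```

```bash
python3 -m crank '[{"jaw":45,"x":-0.5,"y":3,"z":40,"ax":0,"ay":0,"az":0},{"jaw":45,"x":0,"y":0,"z":45,"ax":0,"ay":0,"az":0},{"jaw":45,"x":0,"y":0,"z":32,"ax":0,"ay":0,"az":0},{"jaw":45,"x":0,"y":0,"z":10,"ax":0,"ay":0,"az":0},{"jaw":45,"x":0,"y":0,"z":0,"ax":0,"ay":0,"az":0},{"jaw":0,"x":0,"y":0,"z":0,"ax":0,"ay":0,"az":0},{"jaw":0,"x":0,"y":0,"z":0,"ax":0,"ay":0,"az":0},{"jaw":0,"x":0,"y":0,"z":0,"ax":0,"ay":0,"az":0},{"jaw":0,"x":0,"y":0,"z":0,"ax":0,"ay":0,"az":0},{"jaw":0,"x":0,"y":0,"z":0,"ax":0,"ay":0,"az":0}]' 50; python3 go.py;python3 -m crank '[{"jaw":0,"x":0,"y":0,"z":-35,"ax":0,"ay":0,"az":0},{"jaw":0,"x":0,"y":0,"z":-45,"ax":0,"ay":0,"az":0},{"jaw":0,"x":0,"y":0,"z":-40,"ax":0,"ay":0,"az":0},{"jaw":0,"x":0,"y":0,"z":0,"ax":0,"ay":0,"az":0}]'; python3 go.py 631 -164.5 140 90
```

```text
t: 32.72
eef_pos: [0.4273, -0.2515, 0.0276]
tool_rot: [0.001, 0.997, -0.072, 0.001]
contact_force: [-0.3, 1.3, 6.5]
gripper_width: 0.104
t 32.73 pos [ 427.3 -251.5   27.6] jaw-yaw -98.3 tilt [ 0.002 -0.001] q7 -1.52 F [-0.3  1.3  6.5] w 8.8
t: 33.22
eef_pos: [0.4284, -0.2521, 0.1497]
tool_rot: [0.002, 0.997, -0.072, 0.003]
contact_force: [-0.1, 0.2, -0.6]
gripper_width: 0.102
t 33.23 pos [ 428.4 -252.1  149.7] jaw-yaw -98.3 tilt [ 0.006 -0.004] q7 -1.43 F [-0.1  0.2 -0.6] w 8.6
tool delta mm [ 187.8 -115.9   10.7] dist 221.0
CCW turn 8.3 => az -8.3
```

```bash
python3 -m crank '[{"jaw":0,"x":35,"y":-21,"z":0,"ax":0,"ay":0,"az":0},{"jaw":0,"x":42,"y":-26,"z":0,"ax":0,"ay":0,"az":0},{"jaw":0,"x":42,"y":-26,"z":0,"ax":0,"ay":0,"az":0},{"jaw":0,"x":42,"y":-26,"z":0,"ax":0,"ay":0,"az":0},{"jaw":0,"x":28,"y":-17,"z":0,"ax":0,"ay":0,"az":0},{"jaw":0,"x":0,"y":0,"z":10,"ax":0,"ay":0,"az":-8.5},{"jaw":0,"x":0,"y":0,"z":22,"ax":0,"ay":0,"az":0},{"jaw":0,"x":0,"y":0,"z":18,"ax":0,"ay":0,"az":0},{"jaw":0,"x":0,"y":0,"z":0,"ax":0,"ay":0,"az":0},{"jaw":0,"x":0,"y":0,"z":0,"ax":0,"ay":0,"az":0}]'; python3 go.py 633 -164.5 95 91; python3 - <<'E'
from m import *
snap('scene','s12')
print('scene',desc(seg('s12','scene',(.632,-.1645),.03,.07,.094)))
E
```

```text
t: 34.48
eef_pos: [0.6303, -0.1634, 0.0966]
tool_rot: [0.0, 1.0, 0.002, 0.0]
contact_force: [0.7, -0.0, -0.9]
gripper_width: 0.104
t 34.48 pos [ 630.3 -163.4   96.6] jaw-yaw -89.8 tilt [ 0. -0.] q7 -1.61 F [ 0.7 -0.  -0.9] w 8.9
tool delta mm [2.7 1.1 1.6] dist 3.3
CCW turn 0.8 => az -0.8
scene (203, 'mean', array([ 638. , -158.2,   84.5]), 'rect', array([ 629.8, -162.8]), array([35., 35.]), 0.7, 'pca', np.float64(127.2), array([ 7.1, 12.9]))
```

```bash
python3 -m crank '[{"jaw":0,"x":2.6,"y":1.3,"z":0,"ax":0,"ay":0,"az":0},{"jaw":0,"x":0,"y":0,"z":8,"ax":0,"ay":0,"az":0},{"jaw":0,"x":0,"y":0,"z":7,"ax":0,"ay":0,"az":0},{"jaw":0,"x":0,"y":0,"z":5,"ax":0,"ay":0,"az":0},{"jaw":0,"x":0,"y":0,"z":4,"ax":0,"ay":0,"az":0},{"jaw":0,"x":0,"y":0,"z":0,"ax":0,"ay":0,"az":0},{"jaw":0,"x":0,"y":0,"z":0,"ax":0,"ay":0,"az":0}]'; python3 go.py 633 -164.5 73.6 91
```

```text
t: 35.4
eef_pos: [0.6323, -0.1645, 0.0736]
tool_rot: [0.0, 1.0, 0.002, -0.0]
contact_force: [-5.4, 1.0, 11.8]
gripper_width: 0.099
t 35.4 pos [ 632.3 -164.5   73.6] jaw-yaw -89.8 tilt [-0.001 -0.   ] q7 -1.62 F [-5.4  1.  11.8] w 8.4
tool delta mm [ 0.7 -0.   0. ] dist 0.7
CCW turn 0.8 => az -0.8
```

Knob B is home at 73.6 mm, as predicted. I'll press slightly, release, back off to the side and check everything.

```bash
python3 -m crank '[{"jaw":0,"x":0,"y":0,"z":1.5,"ax":0,"ay":0,"az":0},{"jaw":0,"x":0,"y":0,"z":0,"ax":0,"ay":0,"az":0},{"jaw":0,"x":0,"y":0,"z":-3,"ax":0,"ay":0,"az":0},{"jaw":35,"x":0,"y":0,"z":0,"ax":0,"ay":0,"az":0},{"jaw":35,"x":0,"y":0,"z":0,"ax":0,"ay":0,"az":0},{"jaw":35,"x":0,"y":0,"z":0,"ax":0,"ay":0,"az":0},{"jaw":35,"x":0,"y":0,"z":-30,"ax":0,"ay":0,"az":0},{"jaw":35,"x":0,"y":0,"z":-45,"ax":0,"ay":0,"az":0},{"jaw":35,"x":0,"y":0,"z":-45,"ax":0,"ay":0,"az":0},{"jaw":35,"x":0,"y":0,"z":-20,"ax":0,"ay":0,"az":0}]'; python3 -m crank '[{"jaw":35,"x":-20,"y":50,"z":0,"ax":0,"ay":0,"az":0},{"jaw":35,"x":-20,"y":55,"z":0,"ax":0,"ay":0,"az":0},{"jaw":35,"x":-20,"y":55,"z":0,"ax":0,"ay":0,"az":0},{"jaw":35,"x":-20,"y":55,"z":0,"ax":0,"ay":0,"az":0},{"jaw":35,"x":-20,"y":55,"z":0,"ax":0,"ay":0,"az":0},{"jaw":35,"x":-20,"y":55,"z":0,"ax":0,"ay":0,"az":0},{"jaw":35,"x":0,"y":0,"z":0,"ax":0,"ay":0,"az":0},{"jaw":35,"x":0,"y":0,"z":0,"ax":0,"ay":0,"az":0}]'; python3 - <<'E'
from m import *
snap('top','t13',(120,300,140,430),2.7);snap('scene','s13',scale=1.42)
for n,c in(('A',(.6355,-.015)),('B',(.632,-.1645))):
    p=seg('t13','top',c,.03,.055,.13);print(n,'top z',np.percentile(p[:,2],[50,95]))
    p=seg('s13','scene',c,.03,.055,.13);print(n,np.percentile(p[:,2],[50,95]),desc(p))
p=seg('s13','scene',(.497,.211),.02,.065,.1);print('fit top',np.percentile(p[:,2],95))
p=seg('s13','scene',(.497,.211),.03,.045,.07);print('sleeve',np.percentile(p[:,2],[80,90,95]))
print('plug',desc(seg('t13','top',(.642,.226),.05,.015,.06)))
E
```

```text
t: 36.65
eef_pos: [0.6339, -0.1647, 0.2166]
tool_rot: [0.0, 1.0, 0.002, 0.002]
contact_force: [0.6, -0.9, -0.5]
gripper_width: 0.351
t: 37.65
eef_pos: [0.5138, -0.4894, 0.2126]
tool_rot: [-0.001, 1.0, 0.002, -0.0]
contact_force: [0.8, 0.6, -0.3]
gripper_width: 0.347
A top z [0.07018787 0.09455486]
A [0.06978677 0.09285013] (339, 'mean', array([641.1, -15. ,  74.2]), 'rect', array([635.6, -15.9]), array([37., 36.]), 66.0, 'pca', np.float64(85.8), array([ 7.3, 11.1]))
B top z [0.07025834 0.09412558]
B [0.0695944 0.0925328] (311, 'mean', array([ 636.2, -161.4,   73.4]), 'rect', array([ 631. , -163.8]), array([35., 37.]), 89.0, 'pca', np.float64(156.1), array([ 8.6, 11.2]))
fit top 0.09053915691319009
sleeve [0.06027603 0.06247773 0.06520327]
plug (67, 'mean', array([640. , 225.1,  42.6]), 'rect', array([640.2, 226. ]), array([19., 20.]), 83.9, 'pca', np.float64(128.4), array([5.5, 5.7]))
```

View pics/s13.png

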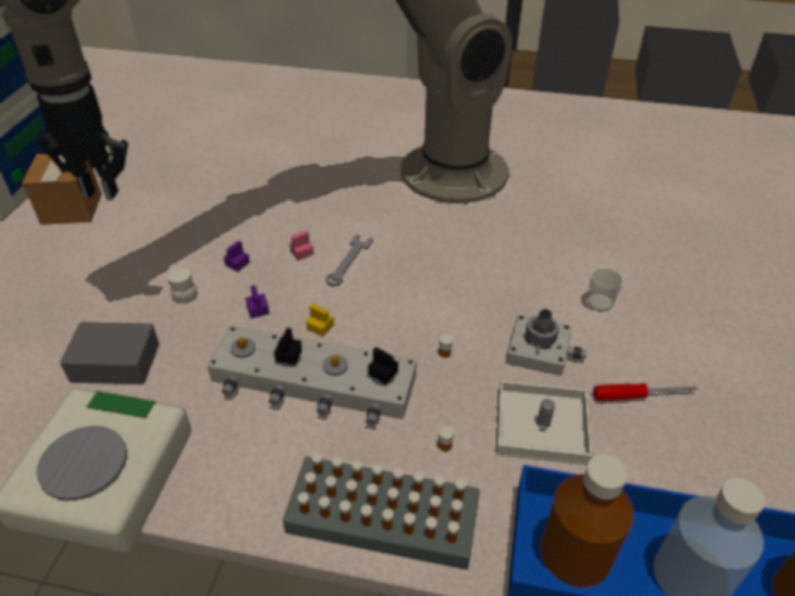

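View pics/t13.png

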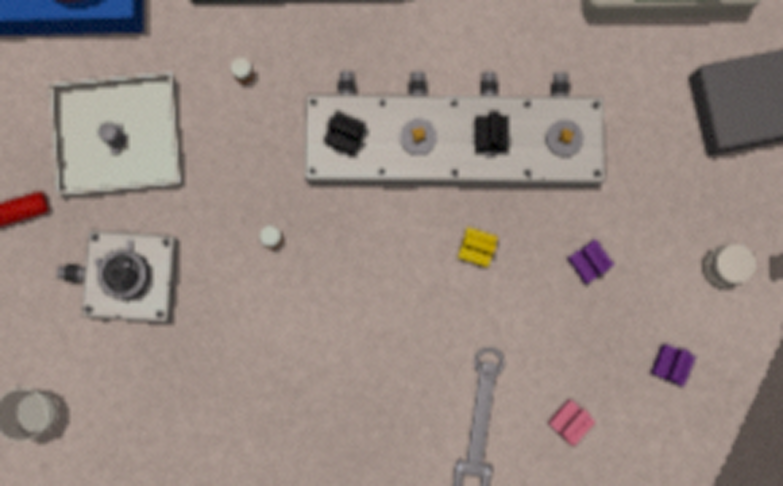

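Both knobs are seated, at (383,365) and (288,347) in the scene view. The fitting is locked, the plug is in the tray, and the other bench items look unmoved.

```bash
python3 -c "
from station import ticket; print(ticket.hand_in())"
```

```text
the job is handed in; nothing more can be done
None
```

I finished the job and handed it in at about 38 s of the 210 s allowed; no verdict comes back.

**What I did**
- **Coupler:** I lifted the sleeve and turned it about 68° to release the plug, then put the plug in the tray. I then set the line fitting home, lifted the sleeve again and turned it back 69°.
- **Knobs:** Only two black knobs were on the bench. I pushed one onto spindle 4 and the other onto spindle 2.

**Last checks**
- **Fitting and sleeve:** The fitting's top is at about 90 mm, as specified for fully home. The sleeve is down at its starting height with the tab back at the locked mark.
- **Knobs:** Both tops read 92–94 mm (92 expected), and both stopped where I had predicted for fully home.
- **Other things:** The wrench, the vials and the pink, purple and yellow look-alikes appear unmoved. I saw no sign that any part had been knocked aside during the run.

**Possible concerns**
- The plug is standing upright near the middle of the tray, not lying on its side.
- While seating the first knob, the upward force on the tool briefly read about 45 N, pressing through the fingers. That is below the 120 N wrist limit, and the 40 N limit is for the arm and gripper body. I pressed more lightly on the second knob.
- The last reading of knob B from the top camera looked shifted, but the scene camera showed it had not moved. I put that down to the arm blocking the view.

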